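Clamp a glued bead chest in a turnbuckle press

TASK

The small wooden bead chest has just been glued and must set in the press. Tip it over the front edge of the press bed, which makes a good stop for its base, so that it lies squarely on its back between the jaws with the drawer fronts up. Then turn the blue-tipped turnbuckle to draw both jaws in until both sprung cork pads are pressed about half-way in, let go, and leave everything else on the table alone.

Things in the scene. Friction and masses are not known exactly. Their poses are not given: they have to be found in the camera images.
- press: Press fixed to the table: brown wooden bed board 190 (x) x 260 (y) mm, 12 mm thick, carrying two dark wooden jaws and a turnbuckle. Origin: on the table at the middle of the bed's front edge, the one nearest the chest and robot; bed from x = 0 to 190 mm. x runs from the chest over the bed, y to the left along the turnbuckle and the jaws' travel, z up.
- pad_left_face (a point): Centre of the left (+y) cork pad's inner face (90 x 36 mm, 16 to 52 mm above the table, x = 10 to 100 mm of the press); at press y = +49 mm with the turnbuckle at 0. Behind it the left jaw: an upright plate 16 mm thick, x = 10 to 175 mm, top 56 mm above the table, 96 mm at x = 128 to 162 mm where the turnbuckle's rod enters.
- pad_right_face (a point): The same for the right (-y) pad, mirrored; at press y = -49 mm with the turnbuckle at 0.
- turnbuckle (a point): Middle of the turnbuckle sleeve, on its axis: press x = 145 mm, 75 mm above the table; fixed in the press, axes as the press, turnbuckle axis along y. Sleeve aluminium, 31 mm across, 72 mm long. Four straight 10 mm steel spokes (12 mm blue tips) stand round its middle, 90 degrees apart, in the plane y = 0, their ends 48 mm from the axis.
- sleeve (a joint): Angle of the turnbuckle sleeve, rad: 0 fully open, stop at 6.0; starts at 0 to 1.4. Grows as its upper side moves to press +x, away from chest and robot (right-hand turn about press y). At 0 a spoke points straight up. Each jaw moves in 30 mm per turn, both at once. Takes about 0.13 N m (3 to 5 N at a spoke; some more as the pads press) and stays where it is left.
- pad_left (a joint): How far the left (+y) cork pad is pressed into its jaw, m: 0 free, 0.010 bottomed. Spring 1.2 N/mm with about 1 N preload.
- pad_right (a joint): The same for the right (-y) cork pad.
- chest_center (a point): Centre of the loose pale chest: 50 deep (x) x 66 wide (y) x 100 mm tall (z), 0.2 to 0.42 kg. z to its top, x from drawer front (dark panels, towards the robot) to back. Starts upright, back 4 to 16 mm short of the bed, nearly central; pushed high there it tips too soon, so slide it low first. When lying: x down, z along press x, centre about 15 to 38 mm past the bed's front edge, 37 mm up.
- bead_tray: shallow brown wooden tray 280 x 190 x 30 mm holding dark red beads, left of the press; bystander; origin under its centre
- clear_case: clear plastic case 130 x 100 x 22 mm with small tubes, right of the press; bystander; origin under its centre
- blue_bowl: blue ceramic bowl, 120 mm across, 45 mm high; bystander; origin under its centre
- glue_bottle: white bottle 40 mm across, 110 mm tall, orange cap, standing close to the right of the press; bystander; origin under its centre
- bead_jar: dark red bead jar 50 mm across, 60 mm tall, close to the left of the press; bystander; origin under its centre
- spool: grey spool 44 mm across, 31 mm high, close to the left of the press; bystander; origin under its centre

How it is judged:
On the way, in this order (a step that is already met when the one before it is completed fails the run):
1. the chest lies on its back on the bed between the jaws, drawer fronts up (angle between chest_center's own x axis and vertical above 2.95 rad and angle between the z axis of chest_center and the x axis of press, either way round below 0.15 rad and x of chest_center in the frame of press between 0.008 and 0.07 m and y of chest_center in the frame of press between -0.02 and 0.02 m), for 0.2 s.
2. the turnbuckle has pressed both cork pads in by 2 to 8.5 mm (value of joint pad_left between 0.002 and 0.0085 m and value of joint pad_right between 0.002 and 0.0085 m), for 0.2 s.
At the end, for the whole second after the job is handed in: The chest lies on its back on the press bed, drawer fronts within about 0.19 rad of straight up, its length within 0.15 rad of square to the turnbuckle, its centre 8 to 70 mm behind the front edge and within 20 mm of the middle between the jaws, with both cork pads pressed in by 2 to 8.5 mm (all of step 1 and all of step 2); the robot touches nothing.
It fails at once if a bystander is moved more than 30 mm (distance of any of bead_tray, clear_case, blue_bowl, glue_bottle, bead_jar, spool from where it was at the start of the episode above 0.03 m).
It also fails if it takes over 58 s, if anything falls off the work surface, if the arm or the gripper's body presses on something with over 40 N, if the wrist force passes 120 N, or if a joint passes its speed limit or range.

ROBOT

A 7-joint arm with a two-finger parallel gripper is mounted at the origin on the work surface. World frame = base frame: x ahead of the robot, y to its left, z up, the work surface at z = 0. Lengths are in m, angles in rad, forces in N, time in s.
With the tool pointing down it reaches from about 0.4 to 0.9 m from the base axis. Payload 5.5 kg.
Tool frame: the origin (TCP) lies at the very end of the fingers, on their centre line; the grasp point (between the pads) lies 19 mm behind it; z points along the fingers, y is the direction in which the jaws open and shut (so a half turn about z gives the same grasp; the last joint's range is limited). The gripper opens to 85 mm and grips with 20 to 120 N. Pads are 22 mm wide; open, the fingers measure 114 mm over their backs; the gripper's body (76 mm by 85 mm) begins 54 mm behind the grasp point. The pads swing forward as they close: fully open they stand 13 mm farther back than shut.
Start: joints at [1.468, 0.501, -0.427, 1.55, 0.221, 1.138, -0.21], TCP at [0.233, -0.607, 0.231] pointing down, gripper open.
Joint ranges: [-2.88, 2.88], [-0.31, 2.03], [-1.54, 1.56], [0.2, 2.42], [-1.41, 4.55], [0.19, 2.02], [-2.57, 2.57]. Speed limits (rad/s): [2.57, 2.57, 3.14, 3.14, 3.14, 3.14, 3.14].

INTERFACE

Orientations are given as a rotation vector (axis times angle).
In Python, from bench import status, grab_frame, order gives the robot as it stands. The module is installed in compiled form; this text tells all that it offers.
- The arm moves only by the tool drive_tool, never from a script. Its argument "moves" is a list of rows, each an object of numbers: "dx", "dy", "dz": the shift along the world's x, y, z in cm; "ax", "ay", "az": the turn, a rotation vector about the world's x, y, z in degrees; "fingers": the opening, from 0 (shut) to 1 (fully open). In form: [{"dx": .., "dy": .., "dz": .., "ax": .., "ay": .., "az": .., "fingers": ..}, ...]. A call has 1 to 20 rows; each row shifts and turns the pose as measured when the row begins; what a row does not reach is not made up. A row lasts 1/8 s, in which the tool goes at most 62.5 mm and 10.7 degrees, less where a joint would pass 70% of its speed; a pose out of reach is approached as far as the arm can. A call with a gripper value outside its range is refused whole. The fingers move at their own pace and stop on an object; "squeeze" is the grip in N (left out, the last holds). Time passes only in rows, so rows that do not move let the fingers close. It gives the time, the measured TCP pose, the force and the opening at its end, in the units of the state.
- status.get_obs(): the state, without advancing time (a new reading comes with each control period).
- grab_frame(name): name is "scene" or "top"; returns a dict with "image" (480x640x3 uint8, red, green, blue), "vertical_fov" (degrees; the focal length in pixels is half the picture's height over the tangent of half this angle, whatever the lens; pixels are square), "cx", "cy" (the principal point, pixels), "rvec" (rotation vector, rad) and "tvec" (3), from world to camera coordinates, as OpenCV has them. Camera axes: x right, y down, z forward; pixel columns grow to the right and rows downward; lengths in m; the calibration is good to about 2 mm. A picture is of the moment at which its call begins. There is no depth.
- order.sign_off(): hands the job in, once; it reports no verdict.
The state is a dict: "t": time; "qpos": joint angles; "joint_velocities": joint speeds; "effort": joint torques, N m; "tcp_pos": TCP position; "tcp_rot": TCP orientation; "contact_force": force on the tool from outside, world axes, zero at the start; "moment": the same for the moment, N m; "gripper_width": finger opening in m.
Only numpy, scipy, OpenCV 4.12 (cv2) and the standard library are available. Lean on these libraries where they do the work, as an engineer would, in place of code of your own. Each camera call takes 0.05 s, during which the arm holds its last target.

## Working session

There is one attempt and no reset: what is moved stays moved. The work goes in short steps, Python scripts to look and compute and a tool call to move; the robot and the scene stay as the last step left them, time stands still between calls to the robot, and variables do not carry over. Pictures are saved under pics/ and viewed, and the job is handed in when it is done.

Besides the shell and the picture viewer there is one more tool, called after "Request:" as a command line: name --argument value ..., lists and objects as JSON in quotes. drive_tool: Moves the arm, as the interface text tells. Its arguments: {"type":"object","properties":{"moves":{"type":"array","items":{"type":"object","properties":{"dx":{"type":"number"},"dy":{"type":"number"},"dz":{"type":"number"},"ax":{"type":"number"},"ay":{"type":"number"},"az":{"type":"number"},"fingers":{"type":"number"}}}},"squeeze":{"type":"number"}},"required":["moves"]}

```bash
mkdir -p pics
cat > h.py <<'E'
import numpy as np, cv2
from bench import status, grab_frame, order
def grab(n,fn):
    f=grab_frame(n); im=cv2.cvtColor(f['image'],cv2.COLOR_RGB2BGR); cv2.imwrite('pics/'+fn+'.png',im)
    np.savez('pics/'+fn+'.npz',**{k:np.array(v) for k,v in f.items()}); return f
def load(fn): 
    d=np.load('pics/'+fn+'.npz'); return {k:d[k] for k in d}
def K(f):
    fl=240/np.tan(np.radians(float(f['vertical_fov']))/2); return np.array([[fl,0,f['cx']],[0,fl,f['cy']],[0,0,1]],float)
def ray(f,p,z):
    R=cv2.Rodrigues(np.array(f['rvec'],float))[0]; t=np.array(f['tvec'],float).ravel(); o=-R.T@t
    d=R.T@np.linalg.inv(K(f))@np.array([p[0],p[1],1.]); return o+d*(z-o[2])/d[2]
def proj(f,P):
    return cv2.projectPoints(np.array(P,float).reshape(-1,1,3),np.array(f['rvec'],float),np.array(f['tvec'],float),K(f),None)[0].reshape(-1,2)
E
python3 - <<'E'
from h import *
for n in('scene','top'):
    f=grab(n,n+'0'); print({k:v for k,v in f.items() if k!='image'})
print(status.get_obs())
E
```

```text
{'vertical_fov': 51.61106427839824, 'cx': 314.126933852696, 'cy': 246.36197413658545, 'rvec': array([ 2.11808245,  0.57776148, -0.30053538]), 'tvec': array([-0.48687995, -0.08602669,  1.4091182 ])}
{'vertical_fov': 53.75126413753145, 'cx': 322.74174157524476, 'cy': 236.21542394616026, 'rvec': array([ 2.14008054, -2.1666165 ,  0.16006009]), 'tvec': array([0.0112498 , 0.5422786 , 1.18210222])}
{'t': 0.1, 'qpos': array([ 1.46820309,  0.50171188, -0.42679458,  1.55134967,  0.22080185,
        1.13830379, -0.21025714]), 'joint_velocities': array([ 0.00023795, -0.00216507, -0.00103348, -0.00313583,  0.00032615,
        0.00145945,  0.00023834]), 'effort': array([-1.11745080e-02, -5.70803905e+01, -5.83935052e+00, -2.81746477e+01,
        1.03333246e-02,  5.51271747e-03,  4.77503690e-06]), 'tcp_pos': array([ 0.23222956, -0.60643123,  0.23038664]), 'tcp_rot': array([-3.08749910e+00, -5.71205167e-01,  4.27747060e-04]), 'contact_force': array([-0.83504214, -0.73842613,  0.02142439]), 'moment': array([-0.0135864 , -0.00949938,  0.03436187]), 'gripper_width': 0.08487626683707415}
```

View pics/scene0.png

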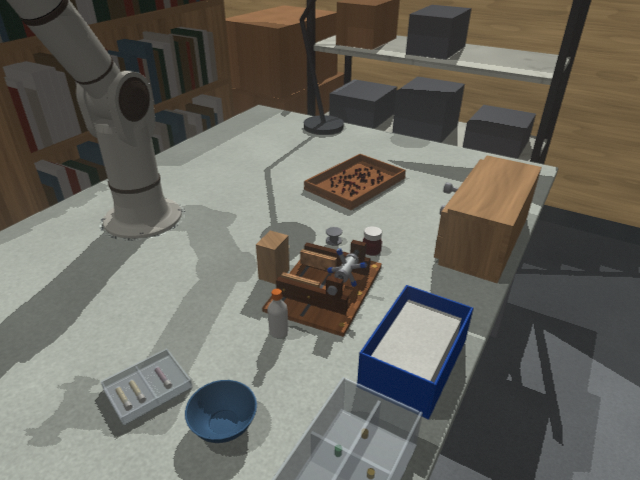

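View pics/top0.png

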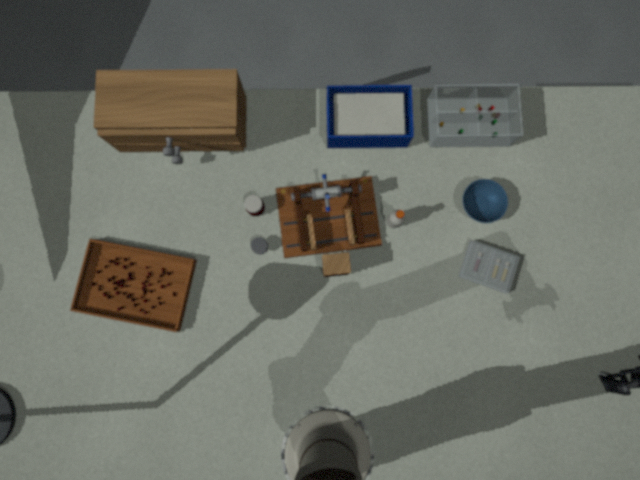

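Run:
```python
import cv2
a=cv2.imread('pics/top0.png')[165:285,240:420]; cv2.imwrite('pics/t0z.png',cv2.resize(a,None,fx=4.4,fy=4.4,interpolation=cv2.INTER_CUBIC))
a=cv2.imread('pics/scene0.png')[220:345,240:400]; cv2.imwrite('pics/s0z.png',cv2.resize(a,None,fx=4.8,fy=4.8,interpolation=cv2.INTER_CUBIC))
```

```text
(no output)
```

View pics/t0z.png

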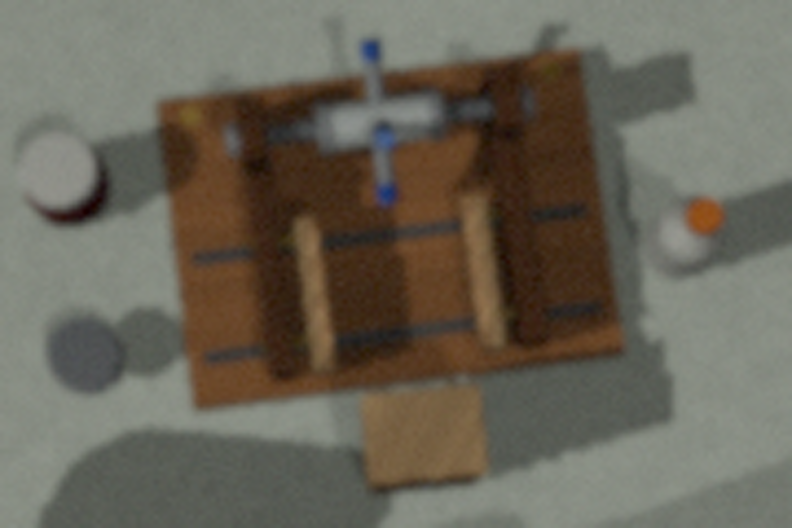

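View pics/s0z.png

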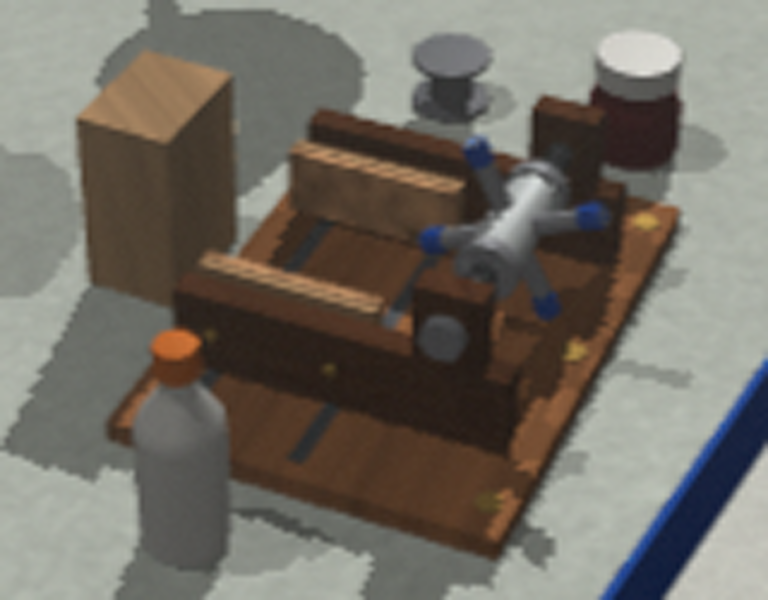

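Run:
```python
from h import *
f=load('top0'); z=lambda p:(p[0]/4.4+240,p[1]/4.4+165)
f2=load('scene0'); z2=lambda p:(p[0]/4.8+240,p[1]/4.8+220)
def show(n,ps,h,f=f,z=z):
    P=np.array([ray(f,z(p),h)[:2] for p in ps])*1000; print(n,P.round(0).tolist(), P.mean(0).round(1)); return P/1000
B=show('bed',[(160,103),(580,52),(622,350),(197,408)],.012)
C=show('chest',[(362,395),(483,385),(487,472),(372,487)],.1)
show('bed s',[(678,208),(497,556-0),(110,430)],.012,f2,z2)
show('chest s',[(147,50),(233,73),(165,142),(78,120)],.1,f2,z2)
show('chest base s',[(90,285),(168,303)],.0,f2,z2)
show('pads top',[(295,218),(318,215),(333,366),(310,369),(462,193),(492,193),(505,345),(484,345)],.052)
ex=(B[0]+B[1]-B[2]-B[3]); ex/=np.linalg.norm(ex); e2=B[0]-B[1]+B[3]-B[2]; e2/=np.linalg.norm(e2)
print('yaw',np.degrees(np.arctan2(ex[1],ex[0])),np.degrees(np.arctan2(-e2[0],e2[1])),np.linalg.norm(B[0]-B[1]),np.linalg.norm(B[1]-B[2]))
O=B.mean(0)-ex*.095; ey=np.array([-ex[1],ex[0]]); print('O',O)
print('chest in press',[( (c-O)@ex*1000, (c-O)@ey*1000) for c in C])
for n,p,h in [('jar',(60,165),.06),('spool',(87,355),.031),('bottle',(705,215),.11)]:
    q=ray(f,z(p),h)[:2]; print(n,q,(q-O)@ex,(q-O)@ey)
# spokes: fit angle
ax=np.r_[O+ex*.145,.075]
for a in range(0,90,10):
    pts=[ax+.046*(np.r_[ex,0]*np.sin(np.radians(a+90*k))+np.array([0,0,1])*np.cos(np.radians(a+90*k))) for k in range(4)]
    print(a,((proj(f,pts)-[240,165])*4.4).round(0).tolist(),((proj(f2,pts)-[240,220])*4.8).round(0).tolist())
```

```text
bed [[676.0, 126.0], [705.0, -129.0], [522.0, -149.0], [490.0, 104.0]] [598.5 -12. ]
chest [[488.0, 7.0], [493.0, -60.0], [445.0, -61.0], [437.0, 2.0]] [465.8 -28.1]
bed s [[681.0, 124.0], [716.0, -140.0], [530.0, -158.0]] [642.7 -58.1]
chest s [[447.0, -1.0], [494.0, 3.0], [499.0, -61.0], [454.0, -67.0]] [473.5 -31.7]
chest base s [[452.0, -66.0], [493.0, -58.0]] [472.6 -62.4]
pads top [[597.0, 44.0], [599.0, 31.0], [510.0, 23.0], [508.0, 36.0], [611.0, -53.0], [610.0, -71.0], [521.0, -76.0], [521.0, -64.0]] [559.6 -16.3]
yaw 6.524277587181948 6.799170087173567 0.25727160496306534 0.18422170459398649
O [ 0.50408259 -0.02283756]
chest in press [(np.float64(-12.459227603338682), np.float64(31.373282932423933)), (np.float64(-15.354615185288205), np.float64(-35.70174484097035)), (np.float64(-63.25866182941853), np.float64(-31.42974170471577)), (np.float64(-63.458417252899494), np.float64(32.33240549091971))]
jar [0.62818058 0.17995547] 0.146336495693619 0.18737916649738082
spool [0.52057355 0.16729832] 0.03798819684984141 0.18703074633337735
bottle [ 0.58513695 -0.18459768] 0.0621495702
[... 510 characters left out ...]
0, 284.0], [456.0, 278.0], [426.0, 161.0]]
40 [[376.0, 56.0], [373.0, 76.0], [387.0, 184.0], [390.0, 171.0]] [[570.0, 176.0], [574.0, 293.0], [444.0, 267.0], [435.0, 152.0]]
50 [[374.0, 49.0], [374.0, 87.0], [388.0, 192.0], [389.0, 159.0]] [[581.0, 189.0], [562.0, 299.0], [433.0, 254.0], [447.0, 145.0]]
60 [[373.0, 44.0], [375.0, 100.0], [389.0, 197.0], [388.0, 146.0]] [[590.0, 203.0], [548.0, 303.0], [424.0, 241.0], [461.0, 140.0]]
70 [[372.0, 42.0], [377.0, 113.0], [390.0, 201.0], [386.0, 132.0]] [[596.0, 218.0], [533.0, 305.0], [418.0, 227.0], [476.0, 137.0]]
80 [[371.0, 42.0], [378.0, 126.0], [391.0, 201.0], [384.0, 117.0]] [[600.0, 233.0], [518.0, 304.0], [414.0, 212.0], [492.0, 138.0]]
```

Request:
drive_tool --moves '[{"dx": 4, "dy": 4, "az": -7.2, "fingers": 0.5}, {"dx": 4, "dy": 4, "az": -7.2}, {"dx": 4, "dy": 5}, {"dx": 3, "dy": 5}, {"dx": 2, "dy": 5, "ax": 0.96, "ay": -8.3}, {"dy": 5, "ax": 0.96, "ay": -8.3}, {"dy": 5, "ax": 0.96, "ay": -8.3}, {"dy": 5}, {"dy": 5}, {"dy": 5, "dx": 0}, {"dy": 5, "dx": 0}, {"dy": 4}]'

```text
invalid input at $.moves[0]: expected keys dx, dy, dz, ax, ay, az, fingers
```

```bash
cat > st.py <<'E'
from h import *
s=status.get_obs()
R=cv2.Rodrigues(s['tcp_rot'])[0]
O=np.array([.508,-.026]); a=np.radians(6.6); ex=np.array([np.cos(a),np.sin(a)]); ey=np.array([-ex[1],ex[0]])
d=s['tcp_pos'][:2]-O
print('t',round(s['t'],2),'tcp',s['tcp_pos'].round(4),'press xy',(d@ex).round(4),(d@ey).round(4),'toolz',R[:,2].round(3),'tooly',R[:,1].round(3),'yawy',np.degrees(np.arctan2(R[0,1],-R[1,1])).round(1))
print('q',s['qpos'].round(2),'F',s['contact_force'].round(1),'w',s['gripper_width'].round(4))
E
python3 st.py
```

```text
t 0.1 tcp [ 0.2322 -0.6064  0.2304] press xy -0.3407 -0.5449 toolz [-0.001  0.002 -1.   ] tooly [ 0.358 -0.934 -0.002] yawy 21.0Traceback (most recent call last):
  File "st.py", line 7, in <module>
    print('q',s['qpos'].round(2),'F',s['contact_force'].round(1),'w',s['gripper_width'].round(4))
                                                                     ^^^^^^^^^^^^^^^^^^^^^^^^
AttributeError: 'float' object has no attribute 'round'
```

All keys are needed.

Request:
drive_tool --moves '[{"dx": 4, "dy": 4, "dz": 0, "ax": 0, "ay": 0, "az": -7.2, "fingers": 0.5}, {"dx": 4, "dy": 4, "dz": 0, "ax": 0, "ay": 0, "az": -7.2, "fingers": 0.5}, {"dx": 4, "dy": 5, "dz": 0, "ax": 0, "ay": 0, "az": 0, "fingers": 0.5}, {"dx": 3, "dy": 5, "dz": 0, "ax": 0, "ay": 0, "az": 0, "fingers": 0.5}, {"dx": 2, "dy": 5, "dz": 0, "ax": 1, "ay": -8.3, "az": 0, "fingers": 0.5}, {"dx": 0, "dy": 5, "dz": 0, "ax": 1, "ay": -8.3, "az": 0, "fingers": 0.5}, {"dx": 0, "dy": 5, "dz": 0, "ax": 1, "ay": -8.3, "az": 0, "fingers": 0.5}, {"dx": 0, "dy": 5, "dz": 0, "ax": 0, "ay": 0, "az": 0, "fingers": 0.5}, {"dx": 0, "dy": 5, "dz": 0, "ax": 0, "ay": 0, "az": 0, "fingers": 0.5}, {"dx": 0, "dy": 5, "dz": 0, "ax": 0, "ay": 0, "az": 0, "fingers": 0.5}, {"dx": 0, "dy": 5, "dz": 0, "ax": 0, "ay": 0, "az": 0, "fingers": 0.5}, {"dx": 0, "dy": 4, "dz": 0, "ax": 0, "ay": 0, "az": 0, "fingers": 0.5}]'

```text
t: 1.6
tcp_pos: [0.404, -0.0283, 0.2265]
tcp_rot: [-3.029, -0.153, -0.65]
contact_force: [1.1, 1.8, -2.3]
gripper_width: 0.0424
```

```bash
sed -i "s/s\['gripper_width'\].round(4)/round(s['gripper_width'],4)/" st.py; python3 st.py
```

```text
t 1.6 tcp [ 0.404  -0.0283  0.2265] press xy -0.1036 0.0097 toolz [ 0.407  0.06  -0.911] tooly [ 0.105 -0.994 -0.019] yawy 6.0
q [ 1.13 -0.31 -0.86  2.42 -0.7   0.63 -0.71] F [ 1.1  1.8 -2.3] w 0.0424
```

Request:
drive_tool --moves '[{"dx": 0.8, "dy": -0.9, "dz": -3, "ax": 0, "ay": 0, "az": 0, "fingers": 0.5}, {"dx": 0.4, "dy": 0, "dz": -4, "ax": 0, "ay": 0, "az": 0, "fingers": 0.5}, {"dx": 0, "dy": 0, "dz": -4, "ax": 0, "ay": 0, "az": 0, "fingers": 0.5}]'

```text
t: 1.98
tcp_pos: [0.4106, -0.0349, 0.1698]
tcp_rot: [-3.059, -0.177, -0.553]
contact_force: [-1.0, -1.9, 0.1]
gripper_width: 0.0431
```

```bash
python3 st.py; python3 -c "
from h import *
for n in('scene','top'): grab(n,n+'1')
a=cv2.imread('pics/top1.png')[165:345,240:420]; a=cv2.resize(a,(400,400),interpolation=cv2.INTER_CUBIC)
b=cv2.imread('pics/scene1.png')[160:340,200:380]; b=cv2.resize(b,(400,400),interpolation=cv2.INTER_CUBIC)
cv2.imwrite('pics/c1.png',cv2.hconcat([a,b]))"
```

```text
t 1.98 tcp [ 0.4106 -0.0349  0.1698] press xy -0.0978 0.0023 toolz [ 0.347  0.048 -0.937] tooly [ 0.117 -0.993 -0.007] yawy 6.7
q [ 1.53 -0.12 -1.34  2.42 -0.53  0.45 -0.84] F [-1.  -1.9  0.1] w 0.0431
```

View pics/c1.png

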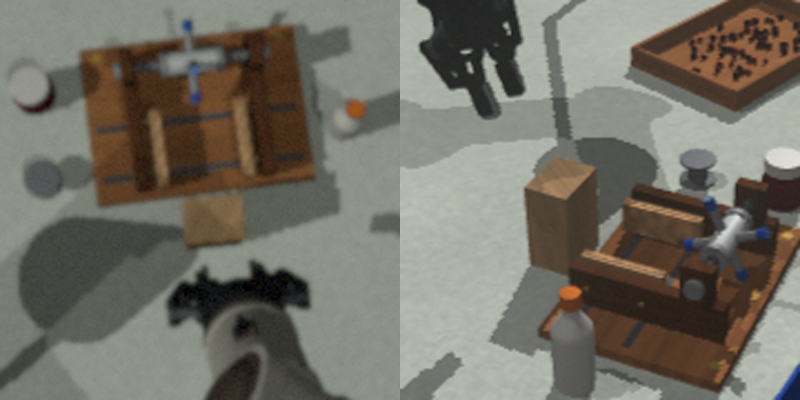

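Request:
drive_tool --moves '[{"dx": 0, "dy": 0, "dz": -3, "ax": 0, "ay": 0, "az": 0, "fingers": 0.5}, {"dx": 0, "dy": 0, "dz": -3, "ax": 0, "ay": 0, "az": 0, "fingers": 0.5}, {"dx": 0, "dy": 0, "dz": -3, "ax": 0, "ay": 0, "az": 0, "fingers": 0.5}]'

```text
t: 2.45
tcp_pos: [0.3977, -0.045, 0.1345]
tcp_rot: [-3.084, -0.168, -0.436]
contact_force: [-0.2, -1.5, -0.0]
gripper_width: 0.043
```

```bash
python3 st.py
```

```text
t 2.45 tcp [ 0.3977 -0.045   0.1345] press xy -0.1118 -0.0062 toolz [ 0.275  0.038 -0.961] tooly [ 0.11  -0.994 -0.007] yawy 6.3
q [ 1.39  0.18 -1.33  2.42  0.3   0.41 -1.63] F [-0.2 -1.5 -0. ] w 0.043
```

Request:
drive_tool --moves '[{"dx": 0, "dy": 0.3, "dz": 2, "ax": -0.9, "ay": 8, "az": 0, "fingers": 0.3}, {"dx": 0, "dy": 0.2, "dz": 1, "ax": -0.9, "ay": 8, "az": 0, "fingers": 0.3}]'

```text
t: 2.7
tcp_pos: [0.3901, -0.0392, 0.1625]
tcp_rot: [-3.127, -0.171, 0.032]
contact_force: [1.2, 0.3, 0.0]
gripper_width: 0.0255
```

```bash
python3 st.py
```

```text
t 2.7 tcp [ 0.3901 -0.0392  0.1625] press xy -0.1186 0.0004 toolz [-0.021  0.009 -1.   ] tooly [ 0.109 -0.994 -0.011] yawy 6.2
q [ 1.11  0.31 -1.19  2.19  0.36  0.89 -1.77] F [1.2 0.3 0. ] w 0.0255
```

Request:
drive_tool --moves '[{"dx": 0.3, "dy": 0, "dz": -4, "ax": 0, "ay": 0, "az": 0, "fingers": 0.3}, {"dx": 0.3, "dy": 0, "dz": -4, "ax": 0, "ay": -1, "az": 0, "fingers": 0.3}, {"dx": 0, "dy": 0, "dz": -3, "ax": 0, "ay": 0, "az": 0, "fingers": 0.3}, {"dx": 0, "dy": 0, "dz": -1.5, "ax": 0, "ay": 0, "az": 0, "fingers": 0.3}]'

```text
t: 3.2
tcp_pos: [0.3964, -0.0363, 0.0361]
tcp_rot: [-3.123, -0.18, 0.021]
contact_force: [0.0, -0.2, -0.1]
gripper_width: 0.0257
```

```bash
python3 st.py
```

```text
t 3.2 tcp [ 0.3964 -0.0363  0.0361] press xy -0.112 0.0026 toolz [-0.014  0.012 -1.   ] tooly [ 0.115 -0.993 -0.014] yawy 6.6
q [ 0.79  0.55 -0.88  2.26  0.71  0.64 -2.07] F [ 0.  -0.2 -0.1] w 0.0257
```

Request:
drive_tool --moves '[{"dx": 1.5, "dy": 0, "dz": 0, "ax": 0, "ay": 0, "az": 0, "fingers": 0.3}, {"dx": 1.5, "dy": 0.1, "dz": -0.1, "ax": 0, "ay": 0, "az": 0, "fingers": 0.3}]'

```text
t: 3.45
tcp_pos: [0.4256, -0.0348, 0.0352]
tcp_rot: [-3.123, -0.184, 0.031]
contact_force: [-3.3, -1.0, 1.9]
gripper_width: 0.0255
```

```bash
python3 st.py; python3 -c "
from h import *
for n in('scene','top'): grab(n,n+'2')
a=cv2.imread('pics/top2.png')[165:345,240:420]; a=cv2.resize(a,(400,400),interpolation=cv2.INTER_CUBIC)
b=cv2.imread('pics/scene2.png')[160:340,200:380]; b=cv2.resize(b,(400,400),interpolation=cv2.INTER_CUBIC)
cv2.imwrite('pics/c2.png',cv2.hconcat([a,b]))"
```

```text
t 3.45 tcp [ 0.4256 -0.0348  0.0352] press xy -0.0829 0.0007 toolz [-0.021  0.012 -1.   ] tooly [ 0.117 -0.993 -0.014] yawy 6.7
q [ 0.76  0.6  -0.87  2.19  0.71  0.69 -2.07] F [-3.3 -1.   1.9] w 0.0255
```

View pics/c2.png

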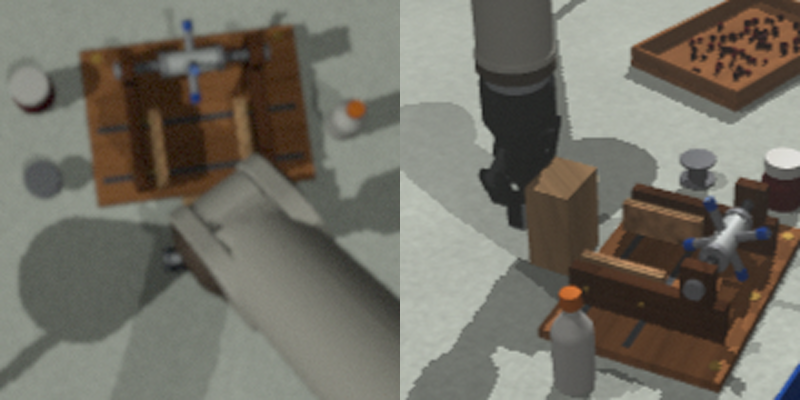

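Request:
drive_tool --moves '[{"dx": 0, "dy": 0, "dz": 0, "ax": 0, "ay": -2, "az": 0, "fingers": 0.3}, {"dx": 0.3, "dy": 0, "dz": 0, "ax": 0, "ay": 0, "az": 0, "fingers": 0.3}]'

```text
t: 3.8
tcp_pos: [0.4307, -0.0347, 0.0365]
tcp_rot: [-3.125, -0.183, -0.028]
contact_force: [-5.8, 0.2, 13.3]
gripper_width: 0.0252
```

```bash
python3 st.py
```

```text
t 3.8 tcp [ 0.4307 -0.0347  0.0365] press xy -0.0778 0.0002 toolz [ 0.017  0.012 -1.   ] tooly [ 0.117 -0.993 -0.01 ] yawy 6.7
q [ 0.76  0.58 -0.87  2.21  0.74  0.65 -2.09] F [-5.8  0.2 13.3] w 0.0252
```

Request:
drive_tool --moves '[{"dx": 0.4, "dy": 0.05, "dz": 0, "ax": 0, "ay": 0, "az": 0, "fingers": 0.3}]'

```text
t: 3.92
tcp_pos: [0.4346, -0.0345, 0.0372]
tcp_rot: [-3.126, -0.183, -0.027]
contact_force: [-1.1, -1.0, 0.3]
gripper_width: 0.0258
```

```bash
python3 st.py; python3 -c "
from h import *
for n in('scene',): grab(n,n+'3')
b=cv2.imread('pics/scene3.png')[180:330,210:360]; b=cv2.resize(b,(600,600),interpolation=cv2.INTER_CUBIC)
cv2.imwrite('pics/c3.png',b)"
```

```text
t 3.92 tcp [ 0.4346 -0.0345  0.0372] press xy -0.0739 -0.0 toolz [ 0.016  0.011 -1.   ] tooly [ 0.117 -0.993 -0.009] yawy 6.7
q [ 0.76  0.58 -0.87  2.2   0.74  0.65 -2.09] F [-1.1 -1.   0.3] w 0.0258
```

View pics/c3.png

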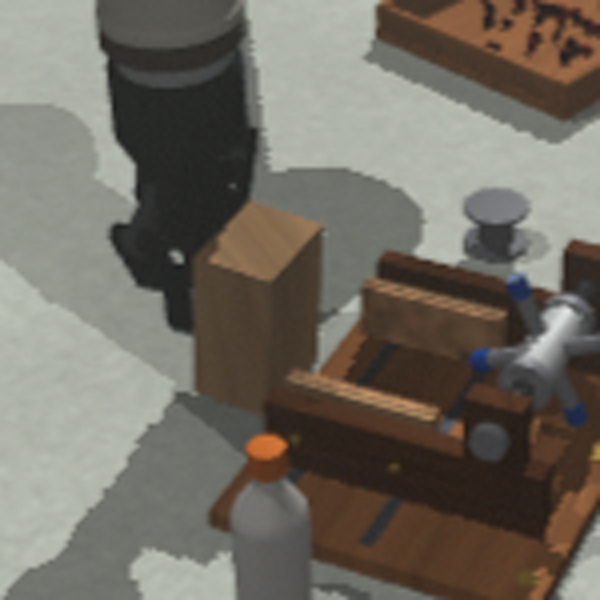

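Request:
drive_tool --moves '[{"dx": 0.4, "dy": 0.05, "dz": 0.3, "ax": 0, "ay": 0, "az": 0, "fingers": 0.3}, {"dx": 0.4, "dy": 0.05, "dz": 0, "ax": 0, "ay": 0, "az": 0, "fingers": 0.3}]'

```text
t: 4.22
tcp_pos: [0.4437, -0.0339, 0.0407]
tcp_rot: [-3.126, -0.181, -0.027]
contact_force: [-1.0, 0.3, 1.1]
gripper_width: 0.0255
```

```bash
python3 st.py; python3 -c "
from h import *
for n in('scene',): grab(n,n+'4')
b=cv2.imread('pics/scene4.png')[180:330,210:360]; b=cv2.resize(b,(600,600),interpolation=cv2.INTER_CUBIC)
cv2.imwrite('pics/c4.png',b)"
```

```text
t 4.22 tcp [ 0.4437 -0.0339  0.0407] press xy -0.0648 -0.0004 toolz [ 0.016  0.011 -1.   ] tooly [ 0.116 -0.993 -0.009] yawy 6.6
q [ 0.75  0.59 -0.87  2.18  0.73  0.67 -2.08] F [-1.   0.3  1.1] w 0.0255
```

View pics/c4.png

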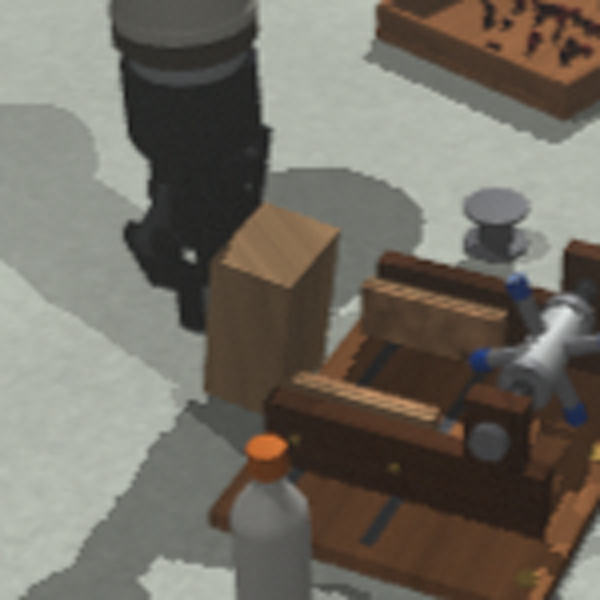

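Request:
drive_tool --moves '[{"dx": -2, "dy": -0.2, "dz": 0, "ax": 0, "ay": 0, "az": 0, "fingers": 0.3}, {"dx": -3, "dy": -0.3, "dz": 0, "ax": 0, "ay": 0, "az": 0, "fingers": 0.3}, {"dx": 0, "dy": 0, "dz": 5, "ax": 0, "ay": 0, "az": 0, "fingers": 1}, {"dx": 0, "dy": 0, "dz": 5, "ax": 0, "ay": 0, "az": 0, "fingers": 1}, {"dx": 0, "dy": 0, "dz": 2, "ax": 0, "ay": 0, "az": 0, "fingers": 1}]'

```text
t: 4.9
tcp_pos: [0.3943, -0.0372, 0.1626]
tcp_rot: [-3.121, -0.184, -0.027]
contact_force: [0.4, -0.5, -0.3]
gripper_width: 0.0783
```

```bash
python3 st.py; python3 -c "
from h import *
for n in('scene','top'): grab(n,n+'5')
a=cv2.imread('pics/top5.png')[165:285,240:420]; a=cv2.resize(a,None,fx=2.2,fy=4.4*.5,interpolation=cv2.INTER_CUBIC)
a=cv2.imread('pics/top5.png')[205:305,270:370]; a=cv2.resize(a,(400,400),interpolation=cv2.INTER_CUBIC)
b=cv2.imread('pics/scene5.png')[220:320,240:340]; b=cv2.resize(b,(400,400),interpolation=cv2.INTER_CUBIC)
cv2.imwrite('pics/c5.png',cv2.hconcat([a,b]))"
```

```text
t 4.9 tcp [ 0.3943 -0.0372  0.1626] press xy -0.1142 0.0019 toolz [ 0.016  0.016 -1.   ] tooly [ 0.118 -0.993 -0.014] yawy 6.7
q [ 1.15  0.3  -1.23  2.21  0.36  0.84 -1.75] F [ 0.4 -0.5 -0.3] w 0.0783
```

View pics/c5.png

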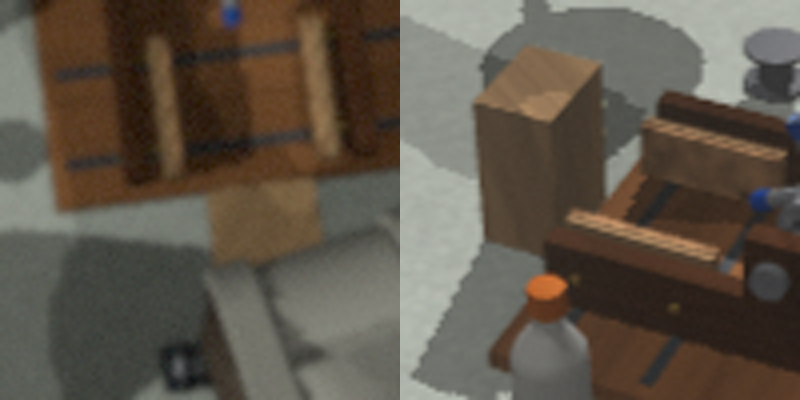

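Run:
```python
from h import *
f=load('top5'); f2=load('scene5')
a=np.radians(6.6); ex=np.array([np.cos(a),np.sin(a)]); ey=np.array([-ex[1],ex[0]])
O1=np.array([.504,-.0228]); O2=np.array([.512,-.029])
for p in [(212,193),(317,178)]:
    q=ray(f,(p[0]/4+270,p[1]/4+205),.1)[:2]; print(q,(q-O1)@ex,(q-O1)@ey)
for p in [(125,45),(203,67),(153,122),(75,100)]:
    q=ray(f2,(p[0]/4+240,p[1]/4+220),.1)[:2]; print(q,(q-O2)@ex,(q-O2)@ey)
```

```text
[0.4918354  0.00510144] -0.008877074738665048 0.029114693123684657
[ 0.50023891 -0.05893229] -0.007889104969911836 -0.03546054869437942
[ 0.45049543 -0.00348767] -0.05816465276307613 0.032412409661967054
[5.02332243e-01 2.18691368e-04] -0.006245372981288591 0.030136236646617135
[ 0.50810505 -0.05992019] -0.0074230171887673824 -0.030267601070627377
[ 0.4584296  -0.06443513] -0.05728819061132123 -0.02904306177300927
```

Request:
drive_tool --moves '[{"dx": 4, "dy": 0.3, "dz": 0, "ax": 0, "ay": 0, "az": 0, "fingers": 1}, {"dx": 4.1, "dy": 0.2, "dz": 0, "ax": 0.5, "ay": 0.9, "az": 0, "fingers": 1}, {"dx": 0, "dy": 0, "dz": -2.5, "ax": 0, "ay": 0, "az": 0, "fingers": 1}]'

```text
t: 5.38
tcp_pos: [0.4796, -0.0355, 0.136]
tcp_rot: [-3.117, -0.173, -0.008]
contact_force: [-0.5, -0.5, -0.2]
gripper_width: 0.0856
```

```bash
python3 st.py; python3 -c "
from h import *
for n in('scene',): grab(n,n+'6')
b=cv2.imread('pics/scene6.png')[180:330,210:360]; b=cv2.resize(b,(600,600),interpolation=cv2.INTER_CUBIC)
cv2.imwrite('pics/c6.png',b)"
```

```text
t 5.38 tcp [ 0.4796 -0.0355  0.136 ] press xy -0.0293 -0.0062 toolz [ 0.004  0.02  -1.   ] tooly [ 0.111 -0.994 -0.019] yawy 6.4
q [ 0.88  0.51 -1.04  2.04  0.54  0.9  -1.91] F [-0.5 -0.5 -0.2] w 0.0856
```

View pics/c6.png

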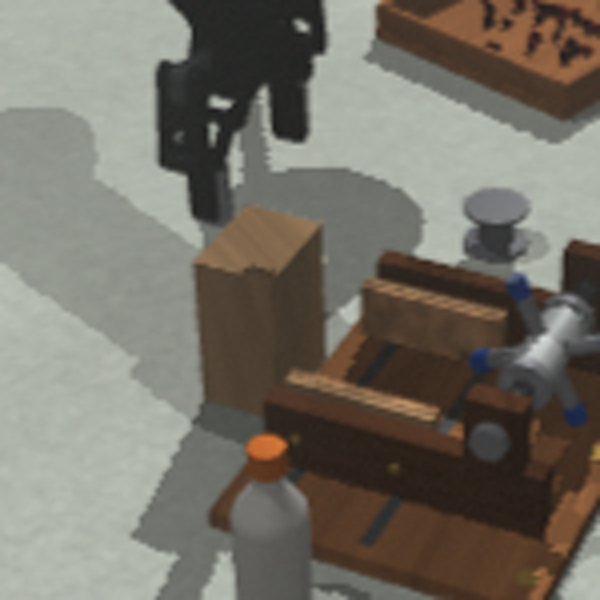

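Request:
drive_tool --moves '[{"dx": -0.4, "dy": 0.4, "dz": -1.5, "ax": 0.5, "ay": 0, "az": 0, "fingers": 1}, {"dx": 0, "dy": 0, "dz": -1.5, "ax": 0.3, "ay": 0, "az": 0, "fingers": 1}]'

```text
t: 5.68
tcp_pos: [0.4695, -0.0306, 0.0998]
tcp_rot: [-3.101, -0.175, 0.005]
contact_force: [0.0, -0.6, 0.8]
gripper_width: 0.0853
```

```bash
python3 st.py; python3 -c "
from h import *
for n in('scene',): grab(n,n+'7')
b=cv2.imread('pics/scene7.png')[180:330,210:360]; b=cv2.resize(b,(600,600),interpolation=cv2.INTER_CUBIC)
cv2.imwrite('pics/c7.png',b)"
```

```text
t 5.67 tcp [ 0.4695 -0.0306  0.0998] press xy -0.0388 -0.0001 toolz [-0.005  0.036 -0.999] tooly [ 0.113 -0.993 -0.036] yawy 6.5
q [ 0.84  0.55 -0.99  2.08  0.59  0.83 -1.95] F [ 0.  -0.6  0.8] w 0.0853
```

View pics/c7.png

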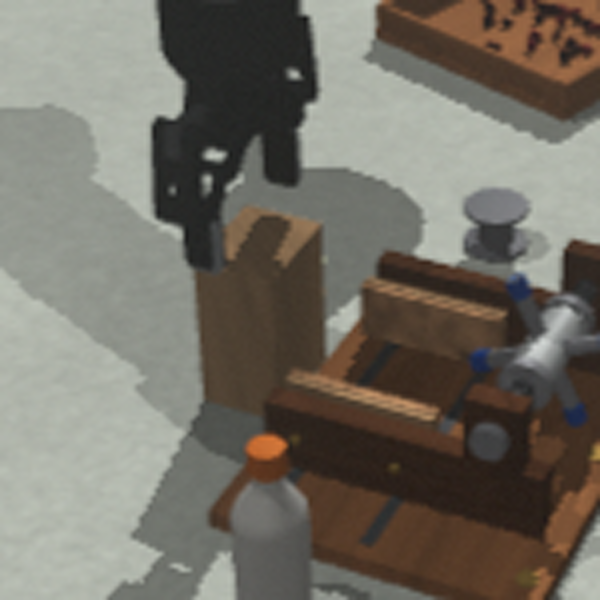

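Request:
drive_tool --moves '[{"dx": 0.3, "dy": 0, "dz": 0, "ax": -2, "ay": 0, "az": 0, "fingers": 1}, {"dx": 0, "dy": 0, "dz": -2, "ax": 0, "ay": 0, "az": 0, "fingers": 1}, {"dx": 0, "dy": 0, "dz": -1.9, "ax": 0, "ay": 0, "az": 0, "fingers": 1}]'

```text
t: 6.1
tcp_pos: [0.4718, -0.0322, 0.0588]
tcp_rot: [3.136, 0.174, -0.008]
contact_force: [0.3, 0.5, -0.0]
gripper_width: 0.0853
```

```bash
python3 st.py
```

```text
t 6.1 tcp [ 0.4718 -0.0322  0.0588] press xy -0.0367 -0.002 toolz [-0.005 -0.001 -1.   ] tooly [ 0.11  -0.994  0.   ] yawy 6.3
q [ 0.74  0.61 -0.9   2.09  0.69  0.77 -2.06] F [ 0.3  0.5 -0. ] w 0.0853
```

Request:
drive_tool --moves '[{"dx": 0, "dy": 0, "dz": 0, "ax": 0, "ay": 0, "az": 0, "fingers": 0.6}, {"dx": 0, "dy": 0, "dz": 0, "ax": 0, "ay": 0, "az": 0, "fingers": 0.6}, {"dx": 0, "dy": 0, "dz": 0, "ax": 0, "ay": 0, "az": 0, "fingers": 0.6}]' --squeeze 20

```text
t: 6.48
tcp_pos: [0.4708, -0.0322, 0.0588]
tcp_rot: [-3.137, -0.174, 0.01]
contact_force: [-0.4, 0.1, -3.0]
gripper_width: 0.0658
```

```bash
python3 st.py
```

```text
t 6.47 tcp [ 0.4708 -0.0322  0.0588] press xy -0.0376 -0.0019 toolz [-0.007 -0.    -1.   ] tooly [ 0.111 -0.994 -0.   ] yawy 6.4
q [ 0.74  0.61 -0.9   2.1   0.69  0.77 -2.06] F [-0.4  0.1 -3. ] w 0.0658
```

Request:
drive_tool --moves '[{"dx": 0.4, "dy": 0.25, "dz": 0, "ax": 0, "ay": 0, "az": 0, "fingers": 0.6}, {"dx": 0.2, "dy": 0.1, "dz": 0, "ax": 0, "ay": 0, "az": 0, "fingers": 0.6}]'

```text
t: 6.72
tcp_pos: [0.4773, -0.0292, 0.0594]
tcp_rot: [3.136, 0.172, -0.009]
contact_force: [-0.8, -0.0, -0.8]
gripper_width: 0.0659
```

```bash
python3 st.py
```

```text
t 6.72 tcp [ 0.4773 -0.0292  0.0594] press xy -0.0309 0.0003 toolz [-0.006 -0.001 -1.   ] tooly [ 0.11  -0.994  0.   ] yawy 6.3
q [ 0.73  0.61 -0.9   2.08  0.69  0.78 -2.06] F [-0.8 -0.  -0.8] w 0.0659
```

Request:
drive_tool --moves '[{"dx": 0.25, "dy": 0.05, "dz": 0, "ax": 0, "ay": 0, "az": 0, "fingers": 0.6}]'

```text
t: 6.85
tcp_pos: [0.4784, -0.029, 0.0591]
tcp_rot: [3.135, 0.173, -0.014]
contact_force: [-4.1, -0.0, -0.1]
gripper_width: 0.0657
```

```bash
python3 st.py
```

```text
t 6.85 tcp [ 0.4784 -0.029   0.0591] press xy -0.0298 0.0004 toolz [-0.009 -0.002 -1.   ] tooly [ 0.11  -0.994  0.001] yawy 6.3
q [ 0.73  0.62 -0.89  2.08  0.69  0.79 -2.06] F [-4.1 -0.  -0.1] w 0.0657
```

Request:
drive_tool --moves '[{"dx": 0.3, "dy": 0.03, "dz": 0, "ax": 0, "ay": 0, "az": 0, "fingers": 0.6}]'

```text
t: 6.98
tcp_pos: [0.4799, -0.0289, 0.0591]
tcp_rot: [3.134, 0.173, -0.02]
contact_force: [-8.7, -1.8, 13.6]
gripper_width: 0.0656
```

```bash
python3 st.py; python3 -c "
from h import *
for n in('scene','top'): grab(n,n+'8')
a=cv2.imread('pics/top8.png')[205:305,270:370]; a=cv2.resize(a,(400,400),interpolation=cv2.INTER_CUBIC)
b=cv2.imread('pics/scene8.png')[220:320,240:340]; b=cv2.resize(b,(400,400),interpolation=cv2.INTER_CUBIC)
cv2.imwrite('pics/c8.png',cv2.hconcat([a,b]))"
```

```text
t 6.97 tcp [ 0.4799 -0.0289  0.0591] press xy -0.0283 0.0003 toolz [-0.012 -0.004 -1.   ] tooly [ 0.11  -0.994  0.002] yawy 6.3
q [ 0.72  0.62 -0.89  2.07  0.69  0.79 -2.06] F [-8.7 -1.8 13.6] w 0.0656
```

View pics/c8.png

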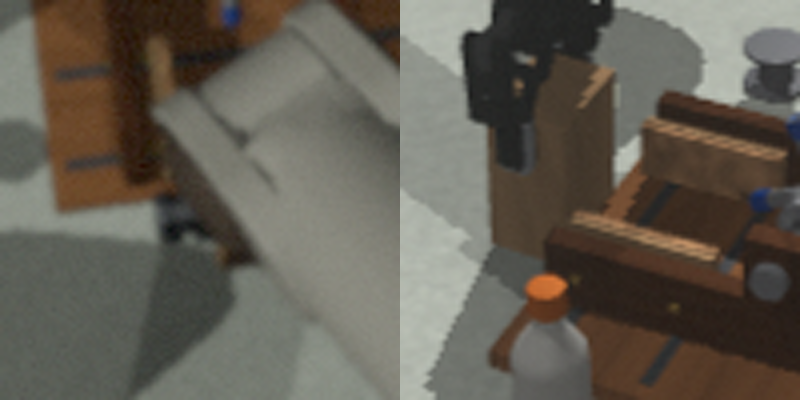

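Request:
drive_tool --moves '[{"dx": -0.2, "dy": 0, "dz": 0, "ax": 0, "ay": 0, "az": 0, "fingers": 1}, {"dx": 0, "dy": 0, "dz": 0, "ax": 0, "ay": 0, "az": 0, "fingers": 1}, {"dx": 0, "dy": 0, "dz": 2, "ax": 0, "ay": 0, "az": 0, "fingers": 1}, {"dx": 0, "dy": 0, "dz": 4, "ax": 0, "ay": 0, "az": 0, "fingers": 1}, {"dx": 0, "dy": 0, "dz": 4, "ax": 0, "ay": 0, "az": 0, "fingers": 1}, {"dx": -4, "dy": -0.5, "dz": 0, "ax": 0, "ay": 0, "az": 0, "fingers": 0.3}, {"dx": -3, "dy": -0.3, "dz": 0, "ax": 0, "ay": 0, "az": 0, "fingers": 0.3}]'

```text
t: 7.95
tcp_pos: [0.4143, -0.0348, 0.1642]
tcp_rot: [-3.136, -0.176, -0.0]
contact_force: [0.7, 0.2, 0.4]
gripper_width: 0.0516
```

```bash
python3 st.py; python3 -c "
from h import *
for n in('scene','top'): grab(n,n+'9')
a=cv2.imread('pics/top9.png')[205:305,270:370]; a=cv2.resize(a,(400,400),interpolation=cv2.INTER_CUBIC)
b=cv2.imread('pics/scene9.png')[220:320,240:340]; b=cv2.resize(b,(400,400),interpolation=cv2.INTER_CUBIC)
cv2.imwrite('pics/c9.png',cv2.hconcat([a,b]))"
```

```text
t 7.95 tcp [ 0.4143 -0.0348  0.1642] press xy -0.0941 0.0021 toolz [ 0.     0.001 -1.   ] tooly [ 0.112 -0.994 -0.001] yawy 6.4
q [ 1.05  0.34 -1.16  2.16  0.4   0.89 -1.82] F [0.7 0.2 0.4] w 0.0516
```

View pics/c9.png

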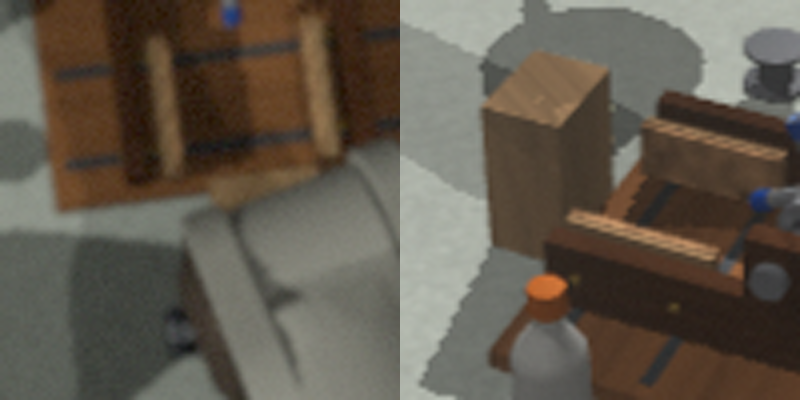

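Request:
drive_tool --moves '[{"dx": 0, "dy": 0, "dz": -4, "ax": 0, "ay": 0, "az": 0, "fingers": 0.3}, {"dx": 0.5, "dy": 0, "dz": -3.7, "ax": 0, "ay": 0, "az": 0, "fingers": 0.3}, {"dx": 1, "dy": 0.1, "dz": 0, "ax": 0, "ay": 0, "az": 0, "fingers": 0.3}]'

```text
t: 8.43
tcp_pos: [0.4322, -0.0359, 0.0864]
tcp_rot: [3.133, 0.17, 0.007]
contact_force: [-0.8, 0.4, 0.5]
gripper_width: 0.0256
```

```bash
python3 st.py
```

```text
t 8.43 tcp [ 0.4322 -0.0359  0.0864] press xy -0.0764 -0.0012 toolz [ 0.005 -0.004 -1.   ] tooly [ 0.108 -0.994  0.004] yawy 6.2
q [ 0.84  0.5  -0.97  2.18  0.62  0.76 -2.01] F [-0.8  0.4  0.5] w 0.0256
```

Request:
drive_tool --moves '[{"dx": 0.6, "dy": 0.1, "dz": 0, "ax": 0, "ay": 0, "az": 0, "fingers": 0.3}, {"dx": 0.6, "dy": 0.1, "dz": 0, "ax": 0, "ay": 0, "az": 0, "fingers": 0.3}, {"dx": 0.6, "dy": 0.1, "dz": 0, "ax": 0, "ay": 0, "az": 0, "fingers": 0.3}, {"dx": 0.6, "dy": 0.1, "dz": 0, "ax": 0, "ay": 0, "az": 0, "fingers": 0.3}, {"dx": 0.6, "dy": 0.1, "dz": 0, "ax": 0, "ay": 0, "az": 0, "fingers": 0.3}]'

```text
t: 9.05
tcp_pos: [0.4683, -0.0301, 0.0904]
tcp_rot: [3.132, 0.17, 0.017]
contact_force: [-0.4, -0.5, 0.7]
gripper_width: 0.0258
```

```bash
python3 st.py; python3 -c "
from h import *
for n in('scene',): grab(n,n+'10')
b=cv2.imread('pics/scene10.png')[180:330,210:360]; b=cv2.resize(b,(600,600),interpolation=cv2.INTER_CUBIC)
cv2.imwrite('pics/c10.png',b)"
```

```text
t 9.05 tcp [ 0.4683 -0.0301  0.0904] press xy -0.0399 0.0005 toolz [ 0.011 -0.004 -1.   ] tooly [ 0.108 -0.994  0.005] yawy 6.2
q [ 0.79  0.54 -0.95  2.1   0.63  0.8  -2.02] F [-0.4 -0.5  0.7] w 0.0258
```

View pics/c10.png

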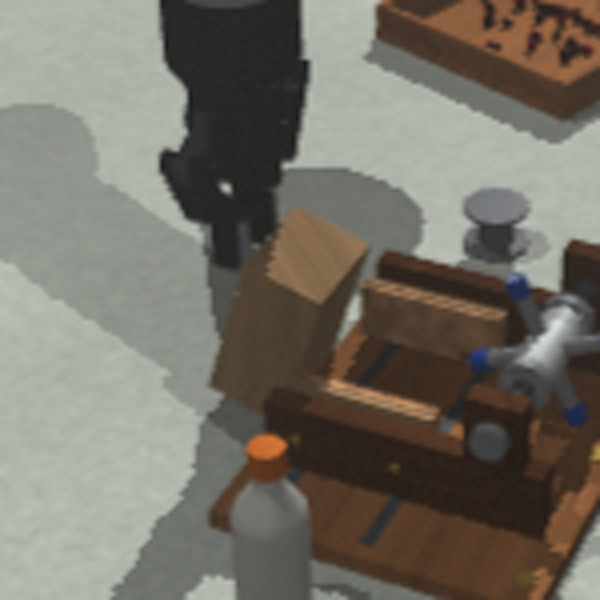

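Request:
drive_tool --moves '[{"dx": 0.4, "dy": 0.05, "dz": -0.2, "ax": 0, "ay": 0, "az": 0, "fingers": 0.3}, {"dx": 0.4, "dy": 0.05, "dz": -0.2, "ax": 0, "ay": 0, "az": 0, "fingers": 0.3}, {"dx": 0.4, "dy": 0.05, "dz": -0.1, "ax": 0, "ay": 0, "az": 0, "fingers": 0.3}, {"dx": 0.4, "dy": 0.05, "dz": -0.1, "ax": 0, "ay": 0, "az": 0, "fingers": 0.3}]'

```text
t: 9.6
tcp_pos: [0.4864, -0.0278, 0.084]
tcp_rot: [3.133, 0.17, 0.019]
contact_force: [-0.4, -0.5, 0.2]
gripper_width: 0.0256
```

```bash
python3 st.py; python3 -c "
from h import *
for n in('scene',): grab(n,n+'11')
b=cv2.imread('pics/scene11.png')[180:330,210:360]; b=cv2.resize(b,(600,600),interpolation=cv2.INTER_CUBIC)
cv2.imwrite('pics/c11.png',b)"
```

```text
t 9.6 tcp [ 0.4864 -0.0278  0.084 ] press xy -0.0216 0.0007 toolz [ 0.012 -0.003 -1.   ] tooly [ 0.108 -0.994  0.005] yawy 6.2
q [ 0.75  0.58 -0.93  2.07  0.65  0.81 -2.03] F [-0.4 -0.5  0.2] w 0.0256
```

View pics/c11.png

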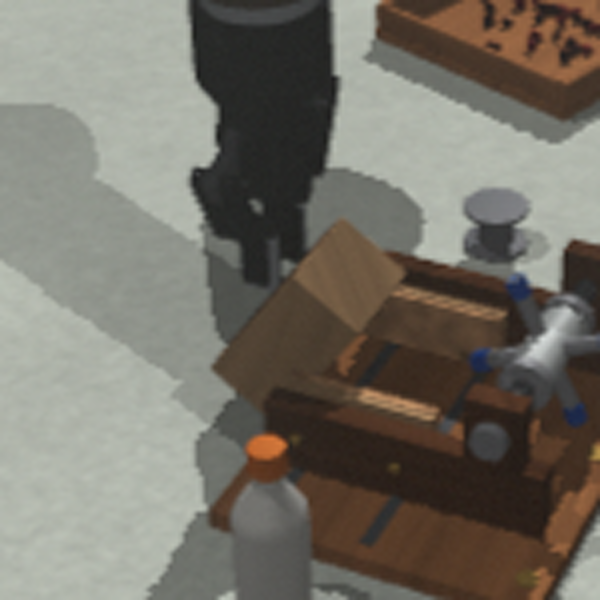

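Request:
drive_tool --moves '[{"dx": 0.3, "dy": 0.03, "dz": 0, "ax": 0, "ay": 0, "az": 0, "fingers": 0.3}, {"dx": 0.3, "dy": 0.03, "dz": 0, "ax": 0, "ay": 0, "az": 0, "fingers": 0.3}, {"dx": 0, "dy": 0, "dz": 1.5, "ax": 0, "ay": 0, "az": 0, "fingers": 0.3}]'

```text
t: 10.02
tcp_pos: [0.4926, -0.0269, 0.0987]
tcp_rot: [3.134, 0.17, 0.017]
contact_force: [-0.2, 0.6, -0.0]
gripper_width: 0.0259
```

```bash
python3 st.py; python3 -c "
from h import *
for n in('scene',): grab(n,n+'12')
b=cv2.imread('pics/scene12.png')[180:330,210:360]; b=cv2.resize(b,(600,600),interpolation=cv2.INTER_CUBIC)
cv2.imwrite('pics/c12.png',b)"
```

```text
t 10.03 tcp [ 0.4926 -0.0269  0.0987] press xy -0.0154 0.0009 toolz [ 0.011 -0.002 -1.   ] tooly [ 0.108 -0.994  0.004] yawy 6.2
q [ 0.76  0.56 -0.95  2.04  0.63  0.84 -2.01] F [-0.2  0.6 -0. ] w 0.0259
```

View pics/c12.png

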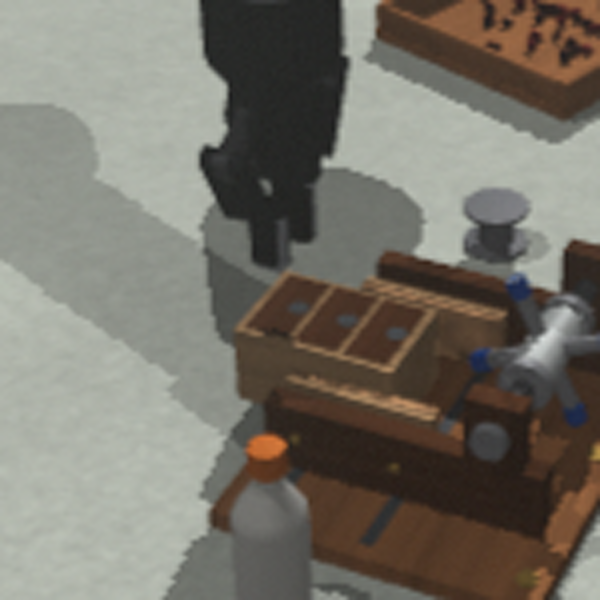

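Run:
```python
from h import *
f2=load('scene12')
a=np.radians(6.6); ex=np.array([np.cos(a),np.sin(a)]); ey=np.array([-ex[1],ex[0]])
O2=np.array([.512,-.029])
Q=[]
for p in [(290,270),(440,310),(392,372),(235,332)]:
    q=ray(f2,(p[0]/4+210,p[1]/4+180),.062)[:2]; print(((q-O2)@ex).round(4),((q-O2)@ey).round(4)); Q.append(q)
v=Q[1]-Q[0]+Q[2]-Q[3]; print(np.degrees(np.arctan2(v[1],v[0])))
# pads scene0: inner top edges approx z .052
f=load('scene0')
for p in [(290,150),(465,190),(205,255),(383,303)]:
    q=ray(f,(p[0]/4.8+240,p[1]/4.8+220),.052)[:2]; print('pad',((q-O2)@ex).round(4),((q-O2)@ey).round(4))
```

```text
-0.0299 0.0318
0.0671 0.031
0.0658 -0.0329
-0.0306 -0.0355
7.140299243174009
pad 0.0092 0.0478
pad 0.1007 0.052
pad 0.009 -0.0446
pad 0.0987 -0.0434
```

Request:
drive_tool --moves '[{"dx": 0, "dy": 0, "dz": 5, "ax": 0, "ay": 0, "az": 0, "fingers": 0}, {"dx": 0, "dy": 0, "dz": 3, "ax": 0, "ay": 0, "az": 0, "fingers": 0}, {"dx": 4, "dy": 0.45, "dz": 0, "ax": 0, "ay": 0, "az": 0, "fingers": 0}, {"dx": 3.4, "dy": 0.4, "dz": 0, "ax": 0, "ay": 0, "az": 0, "fingers": 0}]'

```text
t: 10.58
tcp_pos: [0.5687, -0.02, 0.1874]
tcp_rot: [3.129, 0.167, 0.026]
contact_force: [0.4, -0.0, -1.0]
gripper_width: 0.0001
```

```bash
python3 st.py; python3 -c "
from h import *
for n in('scene','top'): grab(n,n+'13')
a=cv2.imread('pics/top13.png')[165:315,260:410]; a=cv2.resize(a,(400,400),interpolation=cv2.INTER_CUBIC)
b=cv2.imread('pics/scene13.png')[195:320,265:390]; b=cv2.resize(b,(400,400),interpolation=cv2.INTER_CUBIC)
cv2.imwrite('pics/c13.png',cv2.hconcat([a,b]))"
```

```text
t 10.57 tcp [ 0.5687 -0.02    0.1874] press xy 0.0609 -0.001 toolz [ 0.017 -0.007 -1.   ] tooly [ 0.106 -0.994  0.009] yawy 6.1
q [ 0.74  0.56 -1.    1.8   0.55  1.07 -1.93] F [ 0.4 -0.  -1. ] w 0.0001
```

View pics/c13.png

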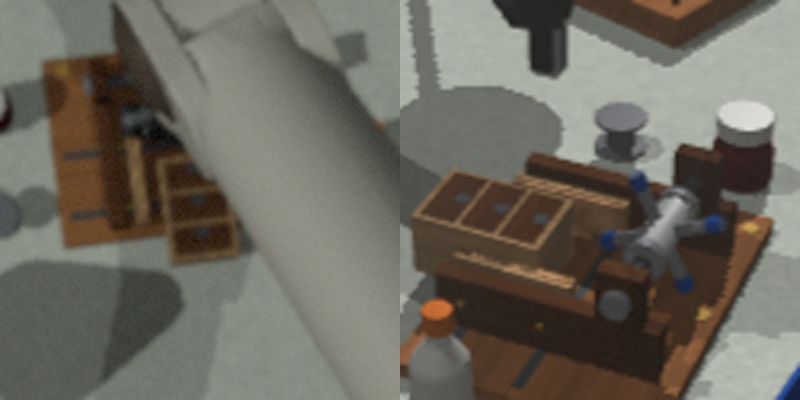

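Request:
drive_tool --moves '[{"dx": 2.8, "dy": 0.4, "dz": -3, "ax": 0.4, "ay": 1, "az": 0, "fingers": 0}, {"dx": 0, "dy": 0, "dz": -4, "ax": 0, "ay": 0, "az": 0, "fingers": 0}, {"dx": 0, "dy": 0, "dz": -1.7, "ax": 0, "ay": 0, "az": 0, "fingers": 0}]'

```text
t: 11.05
tcp_pos: [0.5997, -0.0146, 0.1015]
tcp_rot: [-3.135, -0.168, -0.008]
contact_force: [-1.2, -0.9, 0.1]
gripper_width: 0.0005
```

```bash
python3 st.py; python3 -c "
from h import *
for n in('scene',): grab(n,n+'14')
b=cv2.imread('pics/scene14.png')[195:320,265:390]; b=cv2.resize(b,(600,600),interpolation=cv2.INTER_CUBIC)
cv2.imwrite('pics/c14.png',b)"
```

```text
t 11.05 tcp [ 0.5997 -0.0146  0.1015] press xy 0.0924 0.0008 toolz [ 0.005  0.002 -1.   ] tooly [ 0.107 -0.994 -0.002] yawy 6.1
q [ 0.63  0.72 -0.9   1.78  0.66  0.98 -2.  ] F [-1.2 -0.9  0.1] w 0.0005
```

View pics/c14.png

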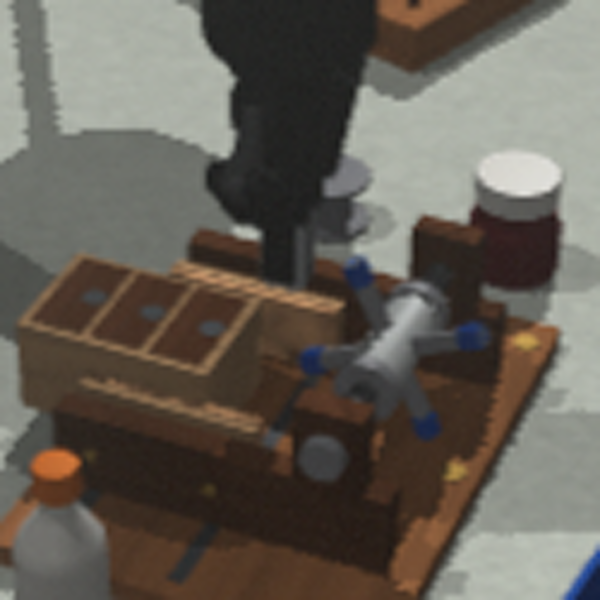

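Request:
drive_tool --moves '[{"dx": 1, "dy": 0.12, "dz": 0, "ax": 0, "ay": 0, "az": 0, "fingers": 0}, {"dx": 1, "dy": 0.12, "dz": 0, "ax": 0, "ay": 0, "az": 0, "fingers": 0}, {"dx": 1, "dy": 0.12, "dz": 0, "ax": 0, "ay": 0, "az": 0, "fingers": 0}]'

```text
t: 11.48
tcp_pos: [0.6291, -0.011, 0.1038]
tcp_rot: [-3.136, -0.168, -0.003]
contact_force: [-4.5, 0.4, 3.7]
gripper_width: -0.0002
```

```bash
python3 st.py; python3 -c "
from h import *
for n in('scene',): grab(n,n+'15')
b=cv2.imread('pics/scene15.png')[195:320,265:390]; b=cv2.resize(b,(600,600),interpolation=cv2.INTER_CUBIC)
cv2.imwrite('pics/c15.png',b)"
```

```text
t 11.47 tcp [ 0.6291 -0.011   0.1038] press xy 0.122 0.001 toolz [ 0.002  0.001 -1.   ] tooly [ 0.107 -0.994 -0.001] yawy 6.1
q [ 0.59  0.76 -0.88  1.69  0.67  1.02 -1.99] F [-4.5  0.4  3.7] w -0.0002
```

View pics/c15.png

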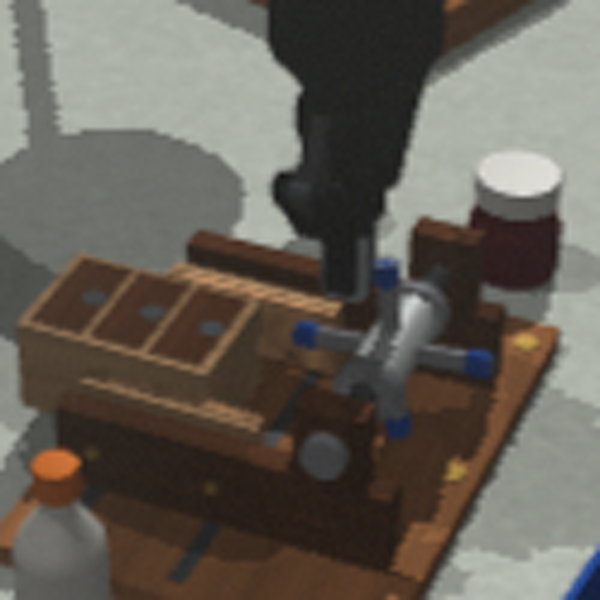

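Request:
drive_tool --moves '[{"dx": 1, "dy": 0.12, "dz": -0.2, "ax": 0, "ay": 0, "az": 0, "fingers": 0}, {"dx": 1, "dy": 0.12, "dz": -0.2, "ax": 0, "ay": 0, "az": 0, "fingers": 0}, {"dx": 1, "dy": 0.12, "dz": -0.1, "ax": 0, "ay": 0, "az": 0, "fingers": 0}, {"dx": 0.6, "dy": 0.07, "dz": -0.1, "ax": 0, "ay": 0, "az": 0, "fingers": 0}]'

```text
t: 12.02
tcp_pos: [0.6643, -0.0072, 0.0993]
tcp_rot: [3.136, 0.168, -0.007]
contact_force: [-7.2, -0.9, -0.9]
gripper_width: 0.0
```

```bash
python3 st.py; python3 -c "
from h import *
for n in('scene',): grab(n,n+'16')
b=cv2.imread('pics/scene16.png')[195:320,265:390]; b=cv2.resize(b,(600,600),interpolation=cv2.INTER_CUBIC)
cv2.imwrite('pics/c16.png',b)"
```

```text
t 12.03 tcp [ 0.6643 -0.0072  0.0993] press xy 0.1575 0.0007 toolz [-0.004 -0.002 -1.   ] tooly [ 0.107 -0.994  0.001] yawy 6.1
q [ 0.54  0.81 -0.86  1.6   0.68  1.06 -1.98] F [-7.2 -0.9 -0.9] w 0.0
```

View pics/c16.png

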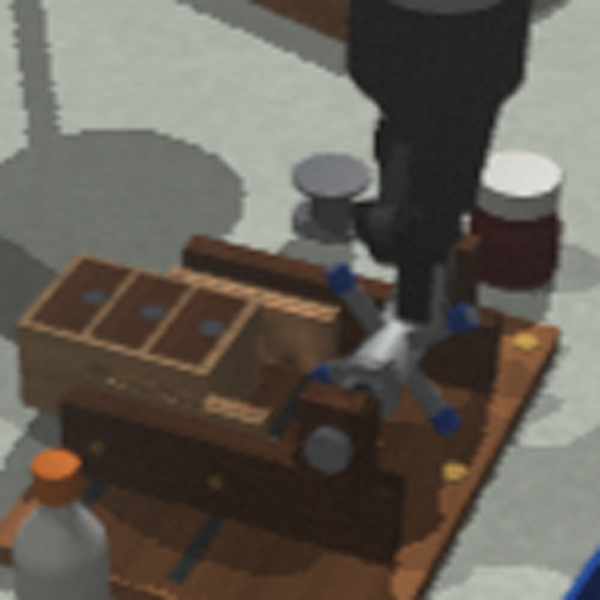

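Request:
drive_tool --moves '[{"dx": -0.3, "dy": 0, "dz": 1, "ax": 0, "ay": 0, "az": 0, "fingers": 0}, {"dx": 0, "dy": 0, "dz": 3.2, "ax": 0, "ay": 0, "az": 0, "fingers": 0}, {"dx": -3.5, "dy": -0.4, "dz": 0, "ax": 0, "ay": 0, "az": 0, "fingers": 0}, {"dx": -3.2, "dy": -0.35, "dz": 0, "ax": 0, "ay": 0, "az": 0, "fingers": 0}, {"dx": 0, "dy": 0, "dz": -4, "ax": 0, "ay": 0, "az": 0, "fingers": 0}]'

```text
t: 12.7
tcp_pos: [0.603, -0.0131, 0.1115]
tcp_rot: [3.137, 0.167, 0.03]
contact_force: [1.2, -0.4, -1.0]
gripper_width: 0.0002
```

```bash
python3 st.py; python3 -c "
from h import *
for n in('scene',): grab(n,n+'17')
b=cv2.imread('pics/scene17.png')[195:320,265:390]; b=cv2.resize(b,(600,600),interpolation=cv2.INTER_CUBIC)
cv2.imwrite('pics/c17.png',b)"
```

```text
t 12.7 tcp [ 0.603  -0.0131  0.1115] press xy 0.0958 0.0019 toolz [ 0.019  0.001 -1.   ] tooly [ 0.106 -0.994  0.002] yawy 6.1
q [ 0.63  0.7  -0.9   1.78  0.66  0.98 -2.  ] F [ 1.2 -0.4 -1. ] w 0.0002
```

View pics/c17.png

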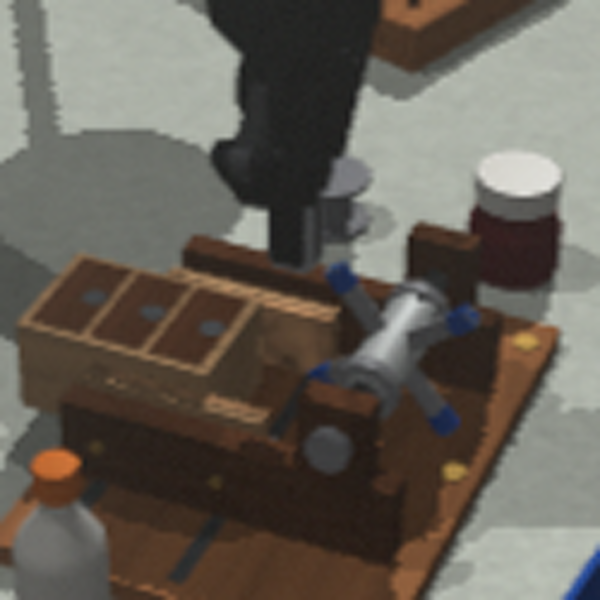

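Request:
drive_tool --moves '[{"dx": -0.5, "dy": -0.1, "dz": -1.1, "ax": 0, "ay": 0.8, "az": 0, "fingers": 0}, {"dx": 1, "dy": 0.12, "dz": 0, "ax": 0, "ay": 0, "az": 0, "fingers": 0}, {"dx": 1, "dy": 0.12, "dz": 0, "ax": 0, "ay": 0, "az": 0, "fingers": 0}, {"dx": 1, "dy": 0.12, "dz": -0.1, "ax": 0, "ay": 0, "az": 0, "fingers": 0}, {"dx": 1, "dy": 0.12, "dz": -0.2, "ax": 0, "ay": 0, "az": 0, "fingers": 0}]'

```text
t: 13.38
tcp_pos: [0.6347, -0.0083, 0.0952]
tcp_rot: [-3.136, -0.168, 0.016]
contact_force: [-4.4, 0.7, 3.5]
gripper_width: 0.0002
```

```bash
python3 st.py; python3 -c "
from h import *
for n in('scene',): grab(n,n+'18')
b=cv2.imread('pics/scene18.png')[195:320,265:390]; b=cv2.resize(b,(600,600),interpolation=cv2.INTER_CUBIC)
cv2.imwrite('pics/c18.png',b)"
```

```text
t 13.38 tcp [ 0.6347 -0.0083  0.0952] press xy 0.1279 0.0031 toolz [-0.01  0.   -1.  ] tooly [ 0.107 -0.994 -0.001] yawy 6.1
q [ 0.57  0.78 -0.87  1.67  0.68  1.03 -2.  ] F [-4.4  0.7  3.5] w 0.0002
```

View pics/c18.png

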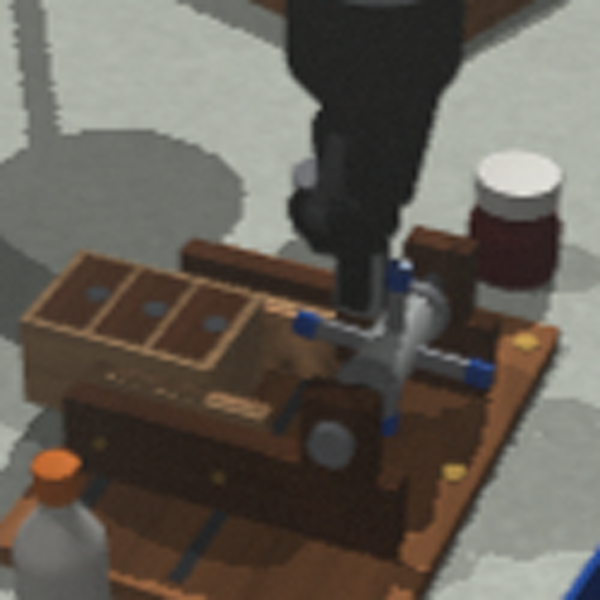

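Request:
drive_tool --moves '[{"dx": 0.8, "dy": 0.08, "dz": 0.2, "ax": 0, "ay": 0, "az": 0, "fingers": 0}, {"dx": 0.8, "dy": 0.08, "dz": 0, "ax": 0, "ay": 0, "az": 0, "fingers": 0}, {"dx": 0.8, "dy": 0.08, "dz": 0, "ax": 0, "ay": 0, "az": 0, "fingers": 0}, {"dx": 0.6, "dy": 0.05, "dz": 0, "ax": 0, "ay": 0, "az": 0, "fingers": 0}]'

```text
t: 13.92
tcp_pos: [0.6583, -0.0061, 0.0943]
tcp_rot: [3.135, 0.168, -0.047]
contact_force: [-7.8, -0.8, 2.8]
gripper_width: 0.0
```

```bash
python3 st.py; python3 -c "
from h import *
for n in('scene',): grab(n,n+'19')
b=cv2.imread('pics/scene19.png')[195:320,265:390]; b=cv2.resize(b,(600,600),interpolation=cv2.INTER_CUBIC)
cv2.imwrite('pics/c19.png',b)"
```

```text
t 13.93 tcp [ 0.6583 -0.0061  0.0943] press xy 0.1516 0.0025 toolz [-0.03  -0.003 -1.   ] tooly [ 0.107 -0.994 -0.   ] yawy 6.2
q [ 0.53  0.82 -0.86  1.59  0.67  1.08 -1.98] F [-7.8 -0.8  2.8] w 0.0
```

View pics/c19.png

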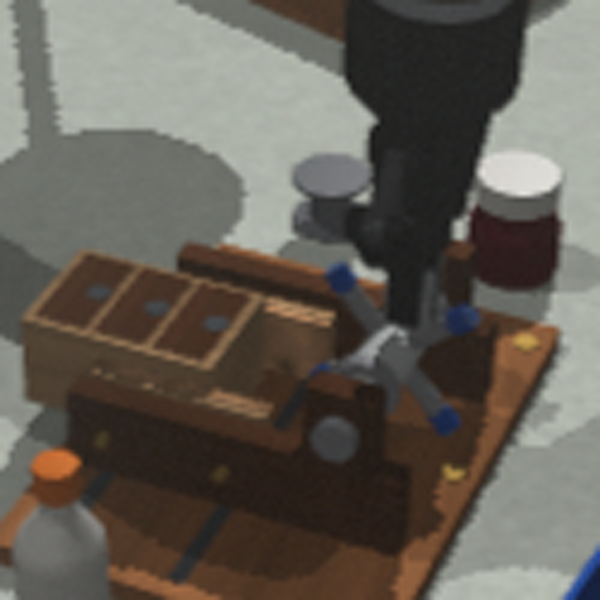

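Request:
drive_tool --moves '[{"dx": -0.3, "dy": 0, "dz": 1.2, "ax": 0, "ay": 0, "az": 0, "fingers": 0}, {"dx": 0, "dy": 0, "dz": 3.8, "ax": 0, "ay": -1.5, "az": 0, "fingers": 0}, {"dx": -3.5, "dy": -0.4, "dz": 0, "ax": 0, "ay": 0, "az": 0, "fingers": 0}, {"dx": -3, "dy": -0.35, "dz": 0, "ax": 0, "ay": 0, "az": 0, "fingers": 0}, {"dx": 0, "dy": 0, "dz": -3.5, "ax": 0, "ay": 0, "az": 0, "fingers": 0}]'

```text
t: 14.6
tcp_pos: [0.5993, -0.0111, 0.1199]
tcp_rot: [3.136, 0.168, 0.031]
contact_force: [0.6, 0.4, -0.5]
gripper_width: 0.0001
```

```bash
python3 st.py; python3 -c "
from h import *
for n in('scene','top'): grab(n,n+'20')
b=cv2.imread('pics/scene20.png')[195:320,265:390]; b=cv2.resize(b,(600,600),interpolation=cv2.INTER_CUBIC)
cv2.imwrite('pics/c20.png',b)
b=cv2.imread('pics/top20.png')[165:285,260:400]; b=cv2.resize(b,(700,600),interpolation=cv2.INTER_CUBIC)
cv2.imwrite('pics/d20.png',b)"
```

```text
t 14.6 tcp [ 0.5993 -0.0111  0.1199] press xy 0.0924 0.0043 toolz [ 0.02 -0.   -1.  ] tooly [ 0.107 -0.994  0.002] yawy 6.1
q [ 0.64  0.68 -0.91  1.78  0.65  0.99 -2.  ] F [ 0.6  0.4 -0.5] w 0.0001
```

View pics/c20.png

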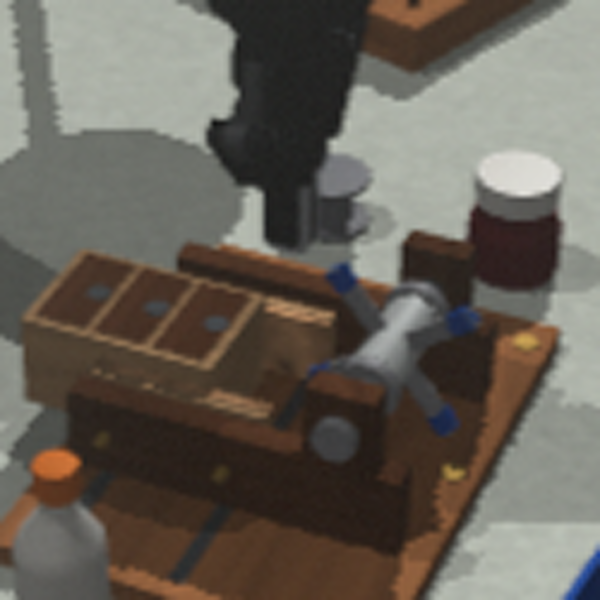

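View pics/d20.png

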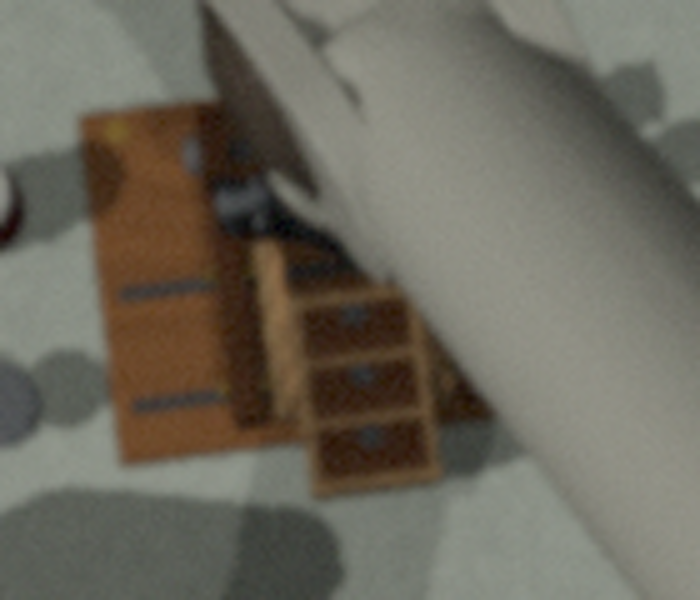

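Request:
drive_tool --moves '[{"dx": -0.3, "dy": -0.2, "dz": -1.8, "ax": 0, "ay": 0.8, "az": 0, "fingers": 0}, {"dx": 1, "dy": 0.1, "dz": 0, "ax": 0, "ay": 0, "az": 0, "fingers": 0}, {"dx": 0.9, "dy": 0.1, "dz": 0, "ax": 0, "ay": 0, "az": 0, "fingers": 0}, {"dx": 0.7, "dy": 0.08, "dz": 0, "ax": 0, "ay": 0, "az": 0, "fingers": 0}]'

```text
t: 15.2
tcp_pos: [0.6159, -0.0102, 0.0982]
tcp_rot: [3.136, 0.169, -0.026]
contact_force: [-9.6, 0.2, 7.5]
gripper_width: 0.0002
```

```bash
python3 st.py; python3 -c "
from h import *
for n in('scene',): grab(n,n+'21')
b=cv2.imread('pics/scene21.png')[195:320,265:390]; b=cv2.resize(b,(600,600),interpolation=cv2.INTER_CUBIC)
cv2.imwrite('pics/c21.png',b)"
```

```text
t 15.2 tcp [ 0.6159 -0.0102  0.0982] press xy 0.109 0.0033 toolz [-0.017 -0.001 -1.   ] tooly [ 0.107 -0.994 -0.   ] yawy 6.2
q [ 0.59  0.75 -0.88  1.71  0.66  1.02 -2.  ] F [-9.6  0.2  7.5] w 0.0002
```

View pics/c21.png

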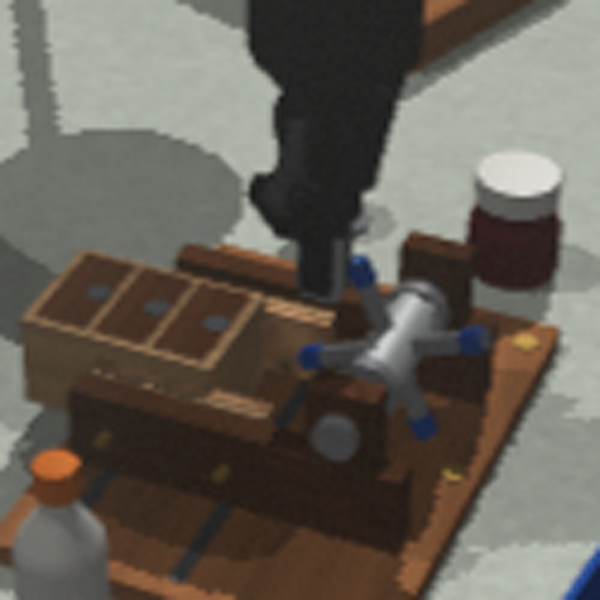

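```bash
cat > ang.py <<'E'
from h import *
from scipy.optimize import least_squares
f=load('scene0'); a=np.radians(6.6); ex=np.array([np.cos(a),np.sin(a),0]); O=np.array([.508,-.026,0])
C=O+ex*.145+[0,0,.075]
def fit(pts,g,off=(265,195)):
    px=np.array(pts)/4.8+off
    def m(p): return proj(f,[C+[p[1],p[2],0]+.045*(ex*np.sin(p[0]+k*np.pi/2)+np.array([0,0,1])*np.cos(p[0]+k*np.pi/2)) for k in range(4)])
    r=least_squares(lambda p:np.nan_to_num((m(p)-px)).ravel(),[g,0,0]); return np.degrees(r.x[0]),r.x[1:]*1000,r.cost
E
python3 - <<'E'
from ang import *
n=np.nan
# order: k=0 spoke at angle p, then +90...
print('init',fit([(592,215),(547,305),(433,238),(478,152)],1.1,(240,220)))
print('17',fit([(462,318),(445,418),(n,n),(342,275)],.9))
print('20',fit([(462,320),(445,420),(n,n),(340,277)],.9))
print('21',fit([(474,340),(425,427),(312,357),(360,272)],1.1))
E
```

```text
init (np.float64(64.20591706286243), array([0.66167705, 0.81441817]), np.float64(2.6662932484755895))
17 (np.float64(51.24394046629252), array([0.3001615 , 1.02164904]), np.float64(2.4751961100452005))
20 (np.float64(50.88951269075583), array([ 0.82786758, -0.56615715]), np.float64(2.0541635999712367))
21 (np.float64(66.10663400003595), array([ 1.28921326, -0.15041531]), np.float64(2.081468839857004))
```

Request:
drive_tool --moves '[{"dx": 0.3, "dy": 0, "dz": 0, "ax": 0, "ay": 0, "az": 0, "fingers": 0}, {"dx": -1, "dy": -0.1, "dz": 0, "ax": 0, "ay": 0, "az": 0, "fingers": 0}, {"dx": -2, "dy": -0.2, "dz": 1, "ax": 0, "ay": 0, "az": 0, "fingers": 0}, {"dx": 0, "dy": 0, "dz": 6, "ax": 0, "ay": 0, "az": 0, "fingers": 0}, {"dx": 0, "dy": -6, "dz": 4, "ax": 0, "ay": 0, "az": 0, "fingers": 0}, {"dx": -3, "dy": -6, "dz": 1, "ax": 0, "ay": 0, "az": 0, "fingers": 0}, {"dx": -5, "dy": -6, "dz": 0, "ax": 0, "ay": 0, "az": 0, "fingers": 0}, {"dx": -5, "dy": -6, "dz": 0, "ax": 0, "ay": 0, "az": 0, "fingers": 0}, {"dx": -5, "dy": -6, "dz": 0, "ax": 0, "ay": 0, "az": 0, "fingers": 0}]'

```text
t: 16.38
tcp_pos: [0.4431, -0.2664, 0.2226]
tcp_rot: [-3.135, -0.191, 0.0]
contact_force: [0.1, -0.5, -0.1]
gripper_width: 0.0
```

```bash
python3 st.py; python3 -c "
from h import *
for n in('scene','top'): grab(n,n+'22')
b=cv2.imread('pics/scene22.png')[195:320,265:390]; b=cv2.resize(b,(600,600),interpolation=cv2.INTER_CUBIC)
cv2.imwrite('pics/c22.png',b)
b=cv2.imread('pics/top22.png')[165:285,260:400]; b=cv2.resize(b,(700,600),interpolation=cv2.INTER_CUBIC)
cv2.imwrite('pics/d22.png',b)"
```

```text
t 16.38 tcp [ 0.4431 -0.2664  0.2226] press xy -0.0921 -0.2314 toolz [-0.     0.001 -1.   ] tooly [ 0.121 -0.993 -0.001] yawy 7.0
q [ 1.36  0.44 -1.09  1.88  0.44  1.09 -1.35] F [ 0.1 -0.5 -0.1] w 0.0
```

View pics/c22.png

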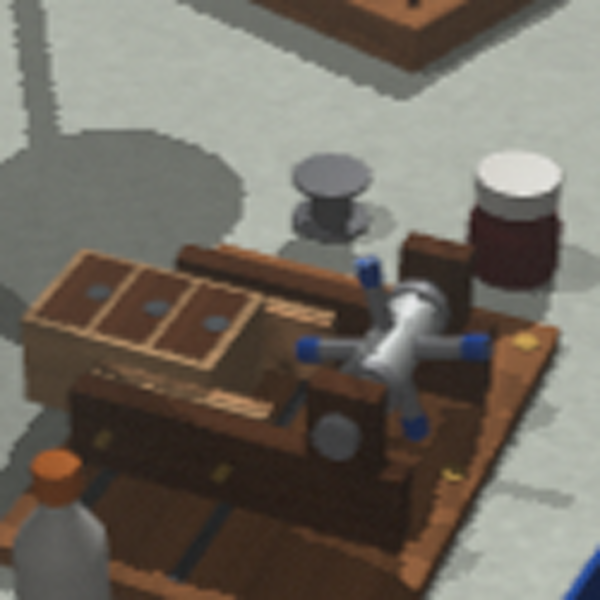

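View pics/d22.png

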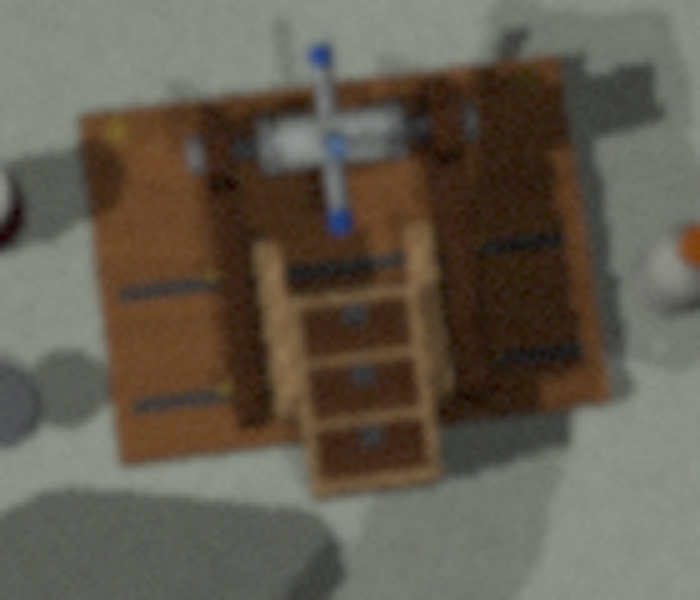

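Run:
```python
from ang import *
print('22',fit([(478,346),(414,428),(308,350),(369,270)],1.2))
ft=load('top22'); g=lambda p:(p[0]/5+260,p[1]/5+165)
B=np.array([ray(ft,g(p),.012)[:2] for p in[(82,115),(560,60),(607,400),(122,465)]])
e1=B[0]+B[1]-B[2]-B[3]; e1/=np.linalg.norm(e1); e2=np.array([-e1[1],e1[0]]); O1=B.mean(0)-.095*e1
print('yaw',np.degrees(np.arctan2(e1[1],e1[0])))
def L(n,ps,z,f=ft,gg=g,O=O1):
    P=[ray(f,gg(p),z)[:2]-O for p in ps]; print(n,[(round(p@e1*1000,1),round(p@e2*1000,1)) for p in P])
L('chest',[(297,295),(412,285),(440,480),(314,495)],.062)
L('padtop L inner, R inner',[(286,242),(303,418),(405,228),(437,395)],.052)
L('post tip(spokes)',[(320,55),(339,220)],.075)
L('sleeve ends',[(262,143),(408,125)],.09)
L('rod knobs',[(193,153),(472,120)],.075)
fs=load('scene22'); gs=lambda p:(p[0]/4.8+265,p[1]/4.8+195)
Q=[ray(fs,gs(p),.062)[:2] for p in[(85,250),(265,297),(208,368),(25,318)]]
Os=np.array([.508,-.026])+[.0038,-.001]
L('chest s',[(85,250),(265,297),(208,368),(25,318)],.062,fs,gs,Os)
```

```text
22 (np.float64(72.16087779634861), array([0.93386185, 0.06248286]), np.float64(1.5124260459755898))
yaw 6.254143971043313
chest [(np.float64(70.1), np.float64(27.7)), (np.float64(68.1), np.float64(-30.8)), (np.float64(-31.9), np.float64(-32.1)), (np.float64(-31.7), np.float64(31.5))]
padtop L inner, R inner [(np.float64(99.7), np.float64(29.8)), (np.float64(8.6), np.float64(32.1)), (np.float64(99.6), np.float64(-31.7)), (np.float64(12.0), np.float64(-36.9))]
post tip(spokes) [(np.float64(189.3), np.float64(1.4)), (np.float64(103.3), np.float64(2.4))]
sleeve ends [(np.float64(143.9), np.float64(36.4)), (np.float64(144.3), np.float64(-37.2))]
rod knobs [(np.float64(146.4), np.float64(71.4)), (np.float64(146.4), np.float64(-70.9))]
chest s [(np.float64(-30.4), np.float64(31.3)), (np.float64(66.3), np.float64(31.8)), (np.float64(64.7), np.float64(-29.8)), (np.float64(-30.6), np.float64(-30.5))]
```

```bash
python3 -c "
from bench import order
print(order.sign_off())"
```

```text
the job is handed in; nothing more can be done
None
```

The chest now lies on its back between the jaws with the drawer fronts up. By my estimate both cork pads are pressed in about half-way. I handed the job in at about 16.4 s of the 58 s allowed; the hand-in gives no verdict.

**What I did**
- **Slide:** My first low push from behind began to tilt the chest instead of sliding it. I backed off, gripped it by its sides and dragged it until its base met the bed edge.
- **Tip:** I pushed it high and slowly until it went over onto the bed.
- **Turnbuckle:** I turned it with three pushes on the spokes, then let go and moved the arm clear.

**Last checks, from the final pictures**
- **Sleeve angle:** about 252° (4.4 rad), which puts each jaw about 21 mm in and presses each pad about 5 mm on average.
- **Chest position:** its centre is about 18 mm past the front edge and square to the press within about 1°.
- **Chest centring:** the final views put it within about 1 mm of the middle. Other reference points (the spokes and an earlier look at the pads) suggested up to about 4 mm to the right.
- **Arm:** clear of everything, with contact force near zero.
- **Bystanders:** the spool, bead jar, glue bottle and bead tray look unmoved in the close-ups. I did not measure any bystander, and did not look again at the clear case or blue bowl.

**Least certain:** I worked out the pad compression from the sleeve angle and the chest position and did not see it directly. If the chest is off-centre, the two pads differ by about twice that offset. At 1 mm each pad is still about 4 to 6 mm in. At the full 4 mm the less-pressed pad would be only about 1 mm in, short of the 2 mm needed.

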